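Cover the polished insert and slide it home

ROBOT

A 6-joint arm with a two-finger parallel gripper is mounted at the origin on the work surface. World frame = base frame: x ahead of the robot, y to its left, z up, the work surface at z = 0. Lengths are in m, angles in rad, forces in N, time in s.
With the tool pointing down it reaches from about 0.3 to 0.775 m from the base axis. Payload 14.6 kg.
Tool frame: the origin (TCP) lies at the very end of the fingers, on their centre line; the grasp point (between the pads) lies 19 mm behind it; z points along the fingers, y is the direction in which the jaws open and shut (so a half turn about z gives the same grasp; the last joint's range is limited). The gripper opens to 94 mm and grips with 3 to 60 N. Pads are 16 mm wide; open, the fingers measure 119 mm over their backs; the gripper's body (75 mm by 177 mm) begins 78 mm behind the grasp point.
Start: joints at [1.12, 0.3, 1.521, -0, 1.321, -0.067], TCP at [0.206, 0.51, 0.177] pointing down, gripper open.
Joint ranges: [-3.03, 3.03], [-0.79, 2.21], [0.23, 2.52], [-1.04, 4.18], [0, 3.07], [-2.55, 2.55]. Speed limits (rad/s): [2.22, 2.22, 2.57, 3.14, 3.14, 3.14].

INTERFACE

Orientations are given as [roll, pitch, yaw] about the fixed x, y, z axes, in that order (R = Rz(yaw) Ry(pitch) Rx(roll)).
In Python, from station import ctrl, vision, ticket gives the robot as it stands.
- The arm moves only by the tool step_arm, never from a script. Its argument "steps" is a list of rows, each an object of numbers: "x", "y", "z": the shift along the tool's x, y, z in m; "ax", "ay", "az": the turn, a rotation vector about the tool's x, y, z in degrees; "claw": the finger opening in m, from 0 to 0.094. A call has 1 to 5 rows; each row shifts and turns the pose as measured when the row begins, along the tool's axes as they then stand; what a row does not reach is not made up. A row lasts 1/12 s, in which the tool goes at most 41.7 mm and 7.16 degrees, less where a joint would pass 70% of its speed; a pose out of reach is approached as far as the arm can. A call with a gripper value outside its range is refused whole. The fingers move at their own pace and stop on an object; "grip_force" is the grip in N (left out, the last holds). Time passes only in rows, so rows that do not move let the fingers close. It gives the time, the measured TCP pose, the force and the opening at its end, in the units of the state.
- ctrl.get_obs(): the state, without advancing time (a new reading comes with each control period).
- vision.camera(name): name is "side" or "top"; returns (picture, depth): 480x640x3 uint8, red, green, blue; 480x640 float32, m along the optical axis (not along the pixel's ray), 0 where there is no reading.
- vision.camera_params(name): a dict with "fov_y" (degrees; the focal length in pixels is half the picture's height over the tangent of half this angle, whatever the lens; pixels are square), "cx", "cy" (the principal point, pixels), "k1" (the pictures are not rectified: a ray, as slopes to the right and down, at radius r is drawn at 1 + k1 r^2 times it, then the intrinsics apply), "origin" and "attitude" of the camera in the world. Camera axes: x right, y up, looking along -z (the intrinsics and any distortion apply to the point x, -y, -z); pixel columns grow to the right and rows downward; lengths in m; the calibration is good to about 2 mm. A picture is of the moment at which its call begins. camera_params takes no time and is no camera call.
- ticket.hand_in(): hands the job in, once; it reports no verdict.
The state is a dict: "time_s": time; "qpos": joint angles; "joint_vel": joint speeds; "tau": joint torques, N m; "ee_pos": TCP position; "eef_rot": TCP orientation; "force": force on the tool from outside, world axes, zero at the start; "moment": the same for the moment, N m; "grip_width": finger opening in m.
Only numpy, scipy, OpenCV 4.12 (cv2) and the standard library are available. Lean on these libraries where they do the work, as an engineer would, in place of code of your own. Each camera call takes 0.05 s, during which the arm holds its last target.

TASK

The polished insert is loaded in the rectangular nest on the push slide, so close up for the night. Put the rectangular cover (not the round one) squarely on the nest so that it sits flat with its plug in the mouth, then push the slide fully home against the stop block at the far end of its bed, and let go of everything.

Things in the scene. Friction and masses are not known exactly. Their poses are not given: they have to be found in the camera images.
- cover_grip (a point): Centre of the handle bar (64 long on x, 14 wide on y, 16 high, mm) of the loose rectangular aluminium cover, 0.25 kg: plate 112 (x) x 92 x 5 mm, under it a plug 74 x 54 x 10 mm deep. Bar on two posts at x +-25 mm, its centre 28 mm above the plate's top, 43 mm above the plug's foot on which the cover stands. z up. Not wanted: the cover with a round 100 mm plate and like handle.
- nest_mouth (a point): Mouth centre, at rim height (103 mm above the bench), of the rectangular steel nest on the slide, chrome insert inside, its top 15 mm below the rim. Mouth 92 (x) x 72 mm, walls 6 mm. x points along the travel towards home, z up. Cover seated: plate on the rim, long side along x (either way round), handle centre 33 mm above this point, 9 mm play each way. Moves with the slide.
- push_face (a point): Centre of the front face of the upright iron push plate at the slide's near end, 115 mm from the nest's centre along -x, 70 mm above the bench. Plate 80 mm wide (y), 10 thick, from 35 to 93 mm above the bench; the bed under it is 32 mm high. x points towards home: push this face that way. Moves with the slide.
- slide (a joint): How far the iron slide stands out from home (m): 0 = home against the stop block at the bed's far end; grows as it comes out towards the robot (the nest's -x), at most 0.125; starts 0.07 to 0.11. Weighs 2.5 kg, stays where it is left, takes about 4 to 6 N to move. The bed is bolted down.
Things that resemble listed ones, but are neither listed nor needed, are in the scene too. What is shaped like the part that bears cover_grip but green, purple or red is not meant.

How it is judged:
On the way, in this order (a step that is already met when the one before it is completed fails the run):
1. the rectangular cover sits flat on the nest, plug in the mouth, with the slide still out (x of cover_grip in the frame of nest_mouth between -0.013 and 0.013 m and y of cover_grip in the frame of nest_mouth between -0.013 and 0.013 m and z of cover_grip in the frame of nest_mouth between 0.028 and 0.037 m and angle between the x axis of cover_grip and the x axis of nest_mouth, either way round below 0.24 rad and angle between cover_grip's own z axis and vertical below 0.08 rad and value of joint slide above 0.02 m), for 0.3 s.
2. the slide is pushed home with the cover still seated (x of cover_grip in the frame of nest_mouth between -0.013 and 0.013 m and y of cover_grip in the frame of nest_mouth between -0.013 and 0.013 m and z of cover_grip in the frame of nest_mouth between 0.028 and 0.037 m and angle between the x axis of cover_grip and the x axis of nest_mouth, either way round below 0.24 rad and angle between cover_grip's own z axis and vertical below 0.08 rad and value of joint slide below 0.01 m), for 0.2 s.
At the end, for the whole second after the job is handed in: The rectangular cover lies flat on the nest (handle centre 28 to 37 mm above the mouth, within 13 mm of its centre along each axis, long sides within 14 degrees, tilt below 4.5 degrees), the slide is within 10 mm of home and still (all of step 2 and velocity of joint slide between -0.01 and 0.01 m/s); the robot touches nothing.
It also fails if it takes over 48 s, if anything falls off the work surface, if the arm or the gripper's body presses on something with over 40 N, if the wrist force passes 120 N, or if a joint passes its speed limit or range.

## Working session

There is one attempt and no reset: what is moved stays moved. The work goes in short steps, Python scripts to look and compute and a tool call to move; the robot and the scene stay as the last step left them, time stands still between calls to the robot, and variables do not carry over. Pictures are saved under pics/ and viewed, and the job is handed in when it is done.

Besides the shell and the picture viewer there is one more tool, called as name(argument=value, ...), one argument or row to a line, values as JSON. step_arm: Moves the arm, as the interface text tells. Its arguments: {"type":"object","properties":{"steps":{"type":"array"},"grip_force":{"type":"number"}},"required":["steps"]}

```bash
ls; mkdir -p pics
python3 - <<'E'
from station import ctrl, vision
import numpy as np, cv2
o=ctrl.get_obs(); print(o)
for n in ("side","top"):
    print(n,vision.camera_params(n))
    p,d=vision.camera(n)
    np.savez(f"{n}0.npz",p=p,d=d)
    cv2.imwrite(f"pics/{n}0.png",p[...,::-1])
E
```

```text
pics
{'time_s': 0.0, 'qpos': array([ 1.12039071e+00,  3.00467151e-01,  1.52156765e+00,  7.09726161e-06,
        1.32069369e+00, -6.66533425e-02]), 'joint_vel': array([ 3.40802467e-04, -9.88173048e-04, -8.92681128e-04, -3.40280395e-05,
       -1.70671370e-05, -7.07533480e-04]), 'tau': array([ 2.31990671e-03, -5.31812668e+01, -3.52729547e+01,  7.09124445e-02,
        2.44874088e-02, -1.19656715e-04]), 'ee_pos': array([0.2058238 , 0.50972548, 0.1764942 ]), 'eef_rot': array([-3.14045980e+00, -8.25103903e-05,  2.75783857e+00]), 'force': array([-0.01224504, -0.71281775, -0.10237205]), 'moment': array([ 0.00029872, -0.00686451, -0.04301904]), 'grip_width': 0.0935895843834005}
side {'fov_y': 42.86231589858995, 'cx': 324.30920506826754, 'cy': 236.62223726711346, 'k1': -0.2103922153561241, 'origin': array([-0.15440407, -1.2917535 ,  0.91884625]), 'attitude': array([ 1.01146946, -0.02404441, -0.52644465])}
top {'fov_y': 44.38386723525277, 'cx': 321.8593483769438, 'cy': 233.01592919035255, 'k1': -0.16566717985195933, 'origin': array([ 0.23949421, -0.18437853,  1.2920515 ]), 'attitude': array([ 0.20874185, -0.00397073, -1.63969699])}
```

View pics/side0.png

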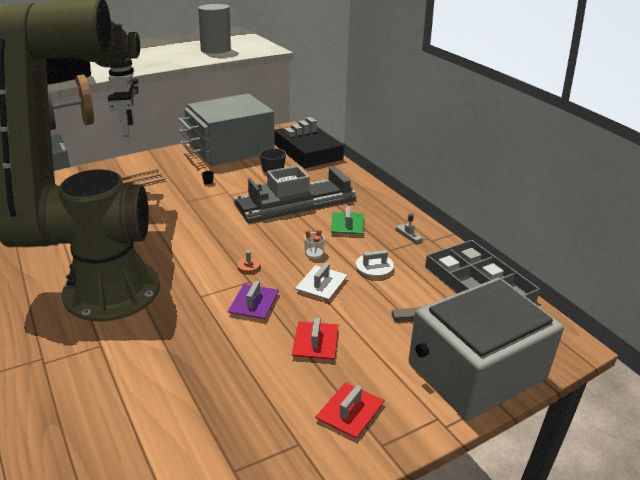

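View pics/top0.png

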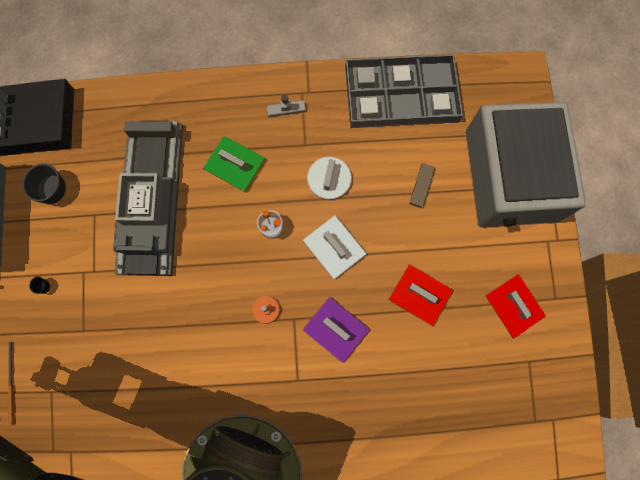

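Candidates for the cover: top (335,246), a light grey square plate; top (330,177), a round plate, not wanted; and the green, purple and red ones, which are excluded. The one at (335,246) fits. I'll confirm it in a crop and measure it.

```bash
cat > h.py <<'E'
import numpy as np, cv2
from scipy.spatial.transform import Rotation as Ro
from station import ctrl, vision
def cam(n):
    q=vision.camera_params(n); f=240/np.tan(np.radians(q['fov_y']/2))
    K=np.array([[f,0,q['cx']],[0,f,q['cy']],[0,0,1]]); D=np.array([q['k1'],0,0,0,0.])
    return K,D,Ro.from_euler('xyz',q['attitude']).as_matrix(),np.array(q['origin'])
def ray(n,uv):
    K,D,R,o=cam(n)
    s=cv2.undistortPoints(np.array(uv,float).reshape(-1,1,2),K,D)[:,0]
    return o,(R@np.c_[s[:,0],-s[:,1],-np.ones(len(s))].T).T
def plane(n,uv,z):
    o,d=ray(n,uv); return o+d*((z-o[2])/d[:,2])[:,None]
def cloud(n,d):
    v,u=np.mgrid[0:480,0:640]; o,r=ray(n,np.stack([u,v],-1).reshape(-1,2))
    return (o+r*d.reshape(-1,1)).reshape(480,640,3)
def proj(n,X):
    K,D,R,o=cam(n); c=(R.T@(np.atleast_2d(X)-o).T).T
    p,_=cv2.projectPoints((c*[1,-1,-1]).reshape(-1,1,3),np.zeros(3),np.zeros(3),K,D); return p[:,0]
def shot(n,name):
    p,d=vision.camera(n); np.savez(f"{name}.npz",p=p,d=d); cv2.imwrite(f"pics/{name}.png",p[...,::-1]); return p,d
def crop(p,x0,y0,x1,y1,k,name): cv2.imwrite(f"pics/{name}.png",cv2.resize(p[y0:y1,x0:x1,::-1],None,fx=k,fy=k,interpolation=cv2.INTER_CUBIC))
E
python3 - <<'E'
from h import *
t=np.load('top0.npz');s=np.load('side0.npz')
a=cv2.resize(t['p'][205:285,295:375,::-1],(390,390),interpolation=2)
b=cv2.resize(t['p'][110:285,90:210,::-1],(400,583),interpolation=2)
c=np.zeros((590,800,3),np.uint8);c[:390,:390]=a;c[:583,400:]=b
cv2.imwrite('pics/crop_t.png',c); crop(s['p'],225,150,405,310,4,'crop_s')
P=cloud('top',t['d']); p=t['p'].astype(int)
# cover plate: bright grey in window
m=np.zeros((480,640),bool); m[205:285,295:375]=True
z=P[...,2]; 
pl=m&(z>0.008)&(z<0.025); hb=m&(z>0.038)&(z<0.07)
print(pl.sum(),hb.sum(),np.median(z[pl]),np.median(z[hb]))
for q,zz in((pl|hb,.015),(hb,.051)):
    v,u=np.nonzero(q); X=plane('top',np.c_[u,v],zz)
    r=cv2.minAreaRect((X[:,:2]*1000).astype(np.float32)); print(r)
# floor check
print('floor z',np.median(z[330:345,200:280]))
# slide region heights
w=np.zeros((480,640),bool); w[110:285,95:200]=True
for lo,hi in((.028,.036),(.05,.075),(.075,.085),(.085,.098),(.098,.108),(.108,.13)):
    q=w&(z>lo)&(z<hi); v,u=np.nonzero(q)
    if len(v)>10: print(lo,hi,len(v),np.median(z[q]),cv2.minAreaRect((P[q][:,:2]*1000).astype(np.float32)))
E
```

```text
1813 209 0.014586800769284647 0.05007656078459566
((480.488037109375, -223.60887145996094), (161.40103149414062, 136.42164611816406), 69.72039794921875)
((474.91998291015625, -231.60496520996094), (64.6014404296875, 15.249399185180664), 34.135475158691406)
floor z -0.00044036633440658335
0.028 0.036 1824 0.03122479807110612 ((621.6079711914062, 178.96142578125), (113.88623046875, 361.1851806640625), 85.16146850585938)
0.05 0.075 2618 0.05692931444664906 ((633.3646240234375, 180.41526794433594), (119.70608520507812, 302.1618347167969), 85.4247055053711)
0.075 0.085 706 0.08083023291811042 ((629.3951416015625, 174.07838439941406), (98.11984252929688, 295.2812194824219), 86.42500305175781)
0.085 0.098 672 0.09028107294490617 ((566.7923583984375, 185.49954223632812), (86.97310638427734, 168.12266540527344), 85.49205017089844)
0.098 0.108 506 0.10194845111833173 ((597.3868408203125, 182.8210906982422), (87.08770751953125, 106.09551239013672), 85.29559326171875)
```

View pics/crop_t.png

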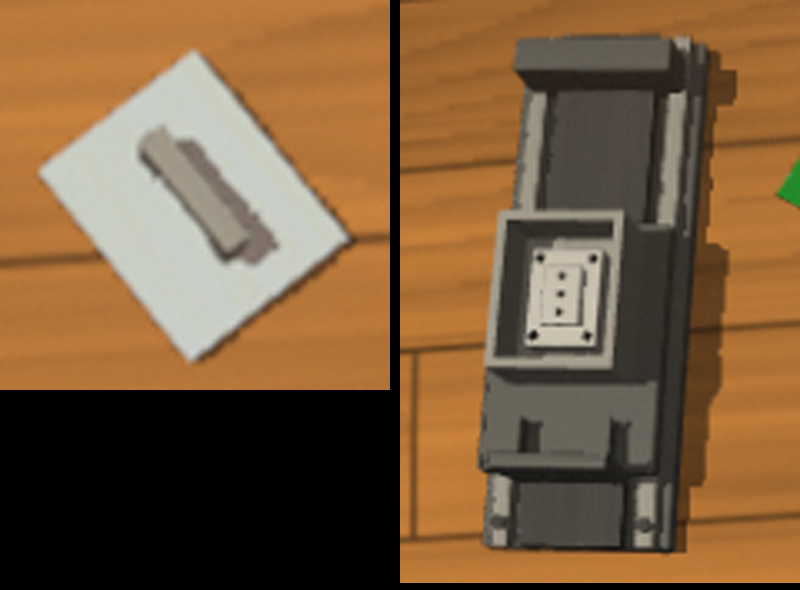

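View pics/crop_s.png

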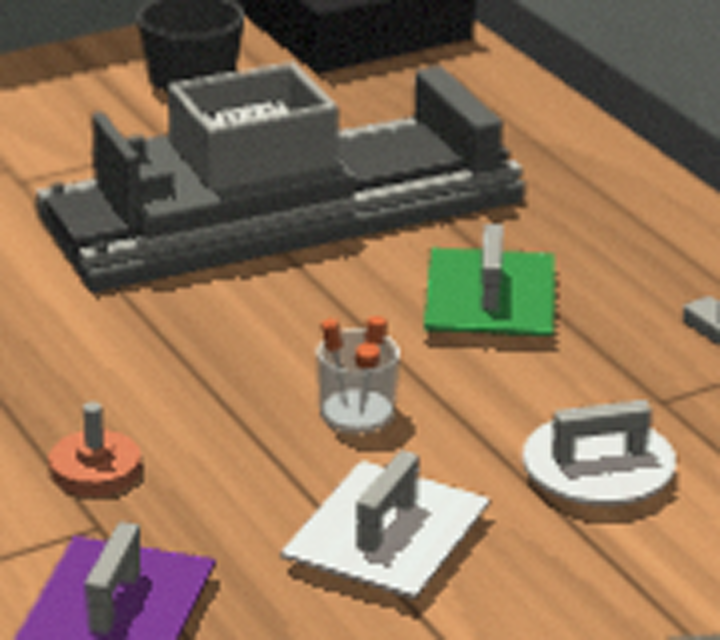

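The crop confirms it. The light-grey rectangular plate with its bar is at top (335,246) / side (322,283), and the round cover is separate. The nest with the chrome insert is at top (140,198). I'll refine with rays in both views.

Run:
```python
from h import *
for n,wb,wn in(('top',(205,285,295,375),(165,228,110,162)),('side',(255,305,290,350),(160,200,260,315))):
    t=np.load(n+'0.npz'); P=cloud(n,t['d']); z=P[...,2]; p=t['p'].astype(int)
    def win(w):
        m=np.zeros((480,640),bool); m[w[0]:w[1],w[2]:w[3]]=True; return m
    def rep(lbl,m,zz):
        k,l,st,_=cv2.connectedComponentsWithStats(m.astype(np.uint8)); i=1+np.argmax(st[1:,4]); v,u=np.nonzero(l==i)
        X=plane(n,np.c_[u,v],zz)[:,:2]; Y=P[l==i]
        print(n,lbl,len(v),'plane',[np.round(a,4) for a in cv2.minAreaRect((X*1000).astype(np.float32))],'z',np.median(Y[:,2]).round(4),'cloudmean',Y.mean(0).round(4))
    b=win(wb)
    rep('bar',b&(z>.0465)&(z<.06),.051)
    white=b&(p.min(2)>175)
    rep('plate',white,.015)
    rep('rim',win(wn)&(z>.0985)&(z<.108),.103)
    rep('insert',win(wn)&(z>.0805)&(z<.094),.088)
```

```text
top bar 182 plane [array([ 475.5334, -231.5973]), array([63.3516, 14.5727]), np.float64(34.1309)] z 0.0504 cloudmean [ 0.4754 -0.232   0.0505]
top plate 1572 plane [array([ 477.0917, -232.3103]), array([108.8807,  89.    ]), np.float64(34.332)] z 0.0146 cloudmean [ 0.4754 -0.2304  0.0186]
top rim 482 plane [array([596.949 , 182.4253]), array([ 86.0738, 104.391 ]), np.float64(85.3028)] z 0.1021 cloudmean [0.5971 0.1824 0.1023]
top insert 472 plane [array([595.3207, 181.5096]), array([47.4749, 66.8752]), np.float64(85.5744)] z 0.0839 cloudmean [0.5972 0.1834 0.0847]
side bar 105 plane [array([ 476.2492, -234.9259]), array([71.2845, 16.7639]), np.float64(35.337)] z 0.0518 cloudmean [ 0.476  -0.2353  0.0514]
side plate 654 plane [array([ 479.0372, -230.2625]), array([111.907 ,  90.9243]), np.float64(34.3713)] z 0.0162 cloudmean [ 0.4703 -0.2437  0.0219]
side rim 252 plane [array([597.201 , 181.5297]), array([100.8882, 109.4226]), np.float64(85.2476)] z 0.1029 cloudmean [0.5966 0.182  0.103 ]
side insert 180 plane [array([610.3383, 207.0573]), array([54.2188, 84.5405]), np.float64(84.9574)] z 0.088 cloudmean [0.6087 0.2083 0.0877]
```

```bash
cat > plan.py <<'E'
import sys
from h import *
# plan.py x y z yawdeg [maxstep_mm] [maxdeg]
a=list(map(float,sys.argv[1:])); T=np.array(a[:3]); ms=a[4] if len(a)>4 else 40; md=a[5] if len(a)>5 else 7
o=ctrl.get_obs(); p=np.array(o['ee_pos']); R=Ro.from_euler('xyz',o['eef_rot'])
G=Ro.from_euler('xyz',[np.pi,0,np.radians(a[3])])
print('t',round(o['time_s'],2),'p',p.round(4),'rpy',np.degrees(o['eef_rot']).round(2),'q',o['qpos'].round(2),'F',o['force'].round(1),'w',round(o['grip_width'],4))
out=[]
for i in range(5):
    d=R.inv().apply(T-p); L=np.linalg.norm(d); d*=min(1,ms/1000/max(L,1e-9))
    r=(R.inv()*G).as_rotvec(degrees=True); A=np.linalg.norm(r); r*=min(1,md/max(A,1e-9))
    d=d.round(4); r=r.round(1); out.append({k:float(v) for k,v in zip(('x','y','z','ax','ay','az'),[*d,*r]) if v})
    p=p+R.apply(d); R=R*Ro.from_rotvec(r,degrees=True)
print(str(out).replace("'",'"'),'left mm',(np.linalg.norm(T-p)*1000).round(1))
E
python3 plan.py .476 -.232 .2 34.3
```

```text
t 0.1 p [0.2058 0.5098 0.1765] rpy [-179.94   -0.    158.01] q [ 1.12  0.3   1.52  0.    1.32 -0.07] F [ 0.8 -0.3  0.2] w 0.0941
[{"x": -0.0268, "y": -0.0297, "z": -0.0012, "az": 7.0}, {"x": -0.0302, "y": -0.0262, "z": -0.0012, "az": 7.0}, {"x": -0.0331, "y": -0.0224, "z": -0.0012, "az": 7.0}, {"x": -0.0356, "y": -0.0182, "z": -0.0012, "az": 7.0}, {"x": -0.0376, "y": -0.0137, "z": -0.0011, "az": 7.0}] left mm 589.7
```

step_arm(
  steps=[
    {"x": -0.027, "y": -0.03, "z": -0.005, "az": 7},
    {"x": -0.03, "y": -0.026, "z": -0.005, "az": 7},
    {"x": -0.033, "y": -0.022, "z": -0.005, "az": 7},
    {"x": -0.036, "y": -0.018, "z": -0.004, "az": 7},
    {"x": -0.038, "y": -0.014, "z": -0.004, "az": 7},
  ],
)

```text
validation failed for argument at $.st...
```

```bash
python3 plan.py .476 -.232 .2 34.3
```

```text
t 0.1 p [0.2058 0.5098 0.1765] rpy [-179.94   -0.    158.01] q [ 1.12  0.3   1.52  0.    1.32 -0.07] F [ 0.8 -0.3  0.2] w 0.0941
[{"x": -0.0268, "y": -0.0297, "z": -0.0012, "az": 7.0}, {"x": -0.0302, "y": -0.0262, "z": -0.0012, "az": 7.0}, {"x": -0.0331, "y": -0.0224, "z": -0.0012, "az": 7.0}, {"x": -0.0356, "y": -0.0182, "z": -0.0012, "az": 7.0}, {"x": -0.0376, "y": -0.0137, "z": -0.0011, "az": 7.0}] left mm 589.7
```

The call was refused, probably because each row needs every key. I'll retry with one complete row.

step_arm(
  steps=[
    {"x": -0.027, "y": -0.03, "z": -0.005, "ax": 0, "ay": 0, "az": 7, "claw": 0.094},
  ],
)

```text
time_s: 0.18
ee_pos: [0.2182, 0.4738, 0.1796]
eef_rot: [-3.138, -0.001, 2.64]
force: [1.5, -0.8, -0.5]
grip_width: 0.0939
```

Full rows are accepted.

step_arm(
  steps=[
    {"x": -0.03, "y": -0.026, "z": -0.005, "ax": 0, "ay": 0, "az": 7, "claw": 0.094},
    {"x": -0.033, "y": -0.022, "z": -0.005, "ax": 0, "ay": 0, "az": 7, "claw": 0.094},
    {"x": -0.036, "y": -0.018, "z": -0.004, "ax": 0, "ay": 0, "az": 7, "claw": 0.094},
    {"x": -0.038, "y": -0.014, "z": -0.004, "ax": 0, "ay": 0, "az": 7, "claw": 0.094},
    {"x": -0.039, "y": -0.009, "z": -0.004, "ax": 0, "ay": 0, "az": 7, "claw": 0.094},
  ],
)

```text
time_s: 0.6
ee_pos: [0.2855, 0.2789, 0.1999]
eef_rot: [-3.134, 0.004, 2.013]
force: [2.3, 0.4, 0.3]
grip_width: 0.0939
```

```bash
python3 plan.py .476 -.232 .2 34.3
```

```text
t 0.6 p [0.2855 0.2789 0.1999] rpy [-179.54    0.25  115.32] q [ 0.68 -0.06  1.87 -0.    1.34  0.24] F [2.3 0.4 0.3] w 0.0939
[{"x": -0.0399, "y": -0.0034, "z": 0.0002, "az": 7.0}, {"x": -0.04, "y": 0.0015, "z": 0.0002, "ay": 0.1, "az": 7.0}, {"x": -0.0395, "y": 0.0063, "z": 0.0001, "az": 7.0}, {"x": -0.0384, "y": 0.0111, "z": 0.0001, "ay": 0.1, "az": 7.0}, {"x": -0.0368, "y": 0.0157, "z": 0.0001, "az": 7.0}] left mm 345.2
```

step_arm(
  steps=[
    {"x": -0.04, "y": -0.003, "z": 0, "ax": 0, "ay": 0, "az": 7, "claw": 0.094},
    {"x": -0.04, "y": 0.002, "z": 0, "ax": 0, "ay": 0, "az": 7, "claw": 0.094},
    {"x": -0.039, "y": 0.006, "z": 0, "ax": 0, "ay": 0, "az": 7, "claw": 0.094},
    {"x": -0.038, "y": 0.011, "z": 0, "ax": 0, "ay": 0, "az": 7, "claw": 0.094},
    {"x": -0.037, "y": 0.016, "z": 0, "ax": 0, "ay": 0, "az": 7, "claw": 0.094},
  ],
)

```text
time_s: 1.02
ee_pos: [0.3547, 0.0832, 0.2018]
eef_rot: [-3.14, 0.007, 1.387]
force: [1.5, 1.0, -0.3]
grip_width: 0.0942
```

```bash
python3 plan.py .476 -.232 .18 34.3
```

```text
t 1.02 p [0.3547 0.0832 0.2018] rpy [-179.89    0.39   79.49] q [ 0.13 -0.15  1.95 -0.01  1.35  0.32] F [ 1.5  1.  -0.3] w 0.0942
[{"x": -0.034, "y": 0.0209, "z": 0.0028, "ay": 0.1, "az": 7.0}, {"x": -0.0312, "y": 0.0249, "z": 0.0027, "ay": 0.1, "az": 7.0}, {"x": -0.0279, "y": 0.0285, "z": 0.0027, "az": 7.0}, {"x": -0.0243, "y": 0.0317, "z": 0.0026, "ay": 0.1, "az": 7.0}, {"x": -0.0202, "y": 0.0344, "z": 0.0026, "az": 7.0}] left mm 138.4
```

step_arm(
  steps=[
    {"x": -0.034, "y": 0.021, "z": 0.002, "ax": 0, "ay": 0, "az": 7, "claw": 0.094},
    {"x": -0.031, "y": 0.025, "z": 0.002, "ax": 0, "ay": 0, "az": 7, "claw": 0.094},
    {"x": -0.028, "y": 0.028, "z": 0.002, "ax": 0, "ay": 0, "az": 7, "claw": 0.094},
    {"x": -0.024, "y": 0.032, "z": 0.002, "ax": 0, "ay": 0, "az": 7, "claw": 0.094},
    {"x": -0.02, "y": 0.034, "z": 0.002, "ax": 0, "ay": 0, "az": 7, "claw": 0.094},
  ],
)

```text
time_s: 1.43
ee_pos: [0.4253, -0.113, 0.1931]
eef_rot: [3.137, 0.005, 0.762]
force: [-0.4, 0.9, 0.4]
grip_width: 0.0944
```

```bash
python3 plan.py .476 -.232 .15 34.3
```

```text
t 1.43 p [ 0.4253 -0.113   0.1931] rpy [179.76   0.28  43.64] q [-0.34  0.04  1.79 -0.01  1.31  0.47] F [-0.4  0.9  0.4] w 0.0944
[{"x": -0.0133, "y": 0.0355, "z": 0.0129, "ax": 0.2, "ay": 0.2, "az": 7.0}, {"x": -0.0089, "y": 0.0369, "z": 0.0127, "ax": 0.1, "ay": 0.1, "az": 2.3}, {"x": -0.0074, "y": 0.0372, "z": 0.0126}, {"x": -0.003, "y": 0.0152, "z": 0.0052}, {}] left mm 0.0
```

step_arm(
  steps=[
    {"x": -0.013, "y": 0.036, "z": 0.013, "ax": 0.2, "ay": 0.2, "az": 7, "claw": 0.07},
    {"x": -0.009, "y": 0.037, "z": 0.013, "ax": 0, "ay": 0, "az": 2.3, "claw": 0.07},
    {"x": -0.007, "y": 0.037, "z": 0.013, "ax": 0, "ay": 0, "az": 0, "claw": 0.07},
    {"x": -0.003, "y": 0.015, "z": 0.005, "ax": 0, "ay": 0, "az": 0, "claw": 0.07},
    {"x": 0, "y": 0, "z": 0, "ax": 0, "ay": 0, "az": 0, "claw": 0.07},
  ],
)

```text
time_s: 1.85
ee_pos: [0.4763, -0.2432, 0.146]
eef_rot: [3.142, 0.002, 0.579]
force: [-0.0, -0.8, -0.3]
grip_width: 0.0703
```

```bash
python3 plan.py .476 -.232 .024 34.3 28
```

```text
t 1.85 p [ 0.4763 -0.2432  0.146 ] rpy [1.800e+02 9.000e-02 3.315e+01] q [-0.54  0.29  1.6  -0.    1.25  0.45] F [-0.  -0.8 -0.3] w 0.0703
[{"x": 0.0014, "y": -0.0022, "z": 0.0279, "ay": 0.1, "az": -1.1}, {"x": 0.0014, "y": -0.0021, "z": 0.0279}, {"x": 0.0014, "y": -0.0022, "z": 0.0279}, {"x": 0.0013, "y": -0.0021, "z": 0.0279}, {"x": 0.0006, "y": -0.0008, "z": 0.0104}] left mm 0.1
```

step_arm(
  steps=[
    {"x": 0.006, "y": -0.009, "z": 0.02, "ax": 0, "ay": 0, "az": -1.1, "claw": 0.07},
    {"x": 0, "y": 0, "z": 0.025, "ax": 0, "ay": 0, "az": 0, "claw": 0.07},
    {"x": 0, "y": 0, "z": 0.02, "ax": 0, "ay": 0, "az": 0, "claw": 0.07},
    {"x": 0, "y": 0, "z": 0.01, "ax": 0, "ay": 0, "az": 0, "claw": 0.07},
    {"x": 0, "y": 0, "z": 0, "ax": 0, "ay": 0, "az": 0, "claw": 0.07},
  ],
)

```text
time_s: 2.27
ee_pos: [0.4754, -0.2305, 0.0685]
eef_rot: [-3.141, 0.002, 0.598]
force: [0.3, 0.6, 0.6]
grip_width: 0.0704
```

```bash
python3 plan.py .476 -.232 .024 34.3 15
```

```text
t 2.27 p [ 0.4754 -0.2305  0.0685] rpy [-1.7995e+02  1.0000e-01  3.4250e+01] q [-0.52  0.37  1.7  -0.    1.08  0.45] F [0.3 0.6 0.6] w 0.0704
[{"x": -0.0001, "y": 0.0005, "z": 0.015, "ax": -0.1, "ay": 0.1}, {"x": -0.0001, "y": 0.0005, "z": 0.015}, {"x": -0.0001, "y": 0.0006, "z": 0.0145}, {}, {}] left mm 0.0
```

step_arm(
  steps=[
    {"x": 0, "y": 0.002, "z": 0.015, "ax": 0, "ay": 0, "az": 0, "claw": 0.07},
    {"x": 0, "y": 0, "z": 0.015, "ax": 0, "ay": 0, "az": 0, "claw": 0.07},
    {"x": 0, "y": 0, "z": 0.008, "ax": 0, "ay": 0, "az": 0, "claw": 0.07},
    {"x": 0, "y": 0, "z": 0.003, "ax": 0, "ay": 0, "az": 0, "claw": 0.07},
    {"x": 0, "y": 0, "z": 0, "ax": 0, "ay": 0, "az": 0, "claw": 0.07},
  ],
)

```text
time_s: 2.68
ee_pos: [0.4783, -0.2313, 0.0311]
eef_rot: [3.138, -0.001, 0.6]
force: [0.2, -0.1, 0.4]
grip_width: 0.0697
```

```bash
python3 plan.py .476 -.232 .024 34.3 15|head -1
```

```text
t 2.68 p [ 0.4783 -0.2313  0.0311] rpy [ 1.7981e+02 -3.0000e-02  3.4360e+01] q [-0.52  0.43  1.72 -0.    0.99  0.45] F [ 0.2 -0.1  0.4] w 0.0697
```

step_arm(
  steps=[
    {"x": -0.002, "y": 0, "z": 0.006, "ax": 0, "ay": 0, "az": 0, "claw": 0.07},
    {"x": 0, "y": 0, "z": 0, "ax": 0, "ay": 0, "az": 0, "claw": 0.03},
    {"x": 0, "y": 0, "z": 0, "ax": 0, "ay": 0, "az": 0, "claw": 0.02},
    {"x": 0, "y": 0, "z": 0, "ax": 0, "ay": 0, "az": 0, "claw": 0.005},
    {"x": 0, "y": 0, "z": 0, "ax": 0, "ay": 0, "az": 0, "claw": 0.005},
  ],
  grip_force=35,
)

```text
time_s: 3.1
ee_pos: [0.4778, -0.2331, 0.0277]
eef_rot: [3.135, -0.002, 0.6]
force: [-0.4, 1.2, -0.5]
grip_width: 0.0469
```

step_arm(
  steps=[
    {"x": 0, "y": 0, "z": 0, "ax": 0, "ay": 0, "az": 0, "claw": 0.005},
    {"x": 0, "y": 0, "z": 0, "ax": 0, "ay": 0, "az": 0, "claw": 0.005},
    {"x": 0, "y": 0, "z": 0, "ax": 0, "ay": 0, "az": 0, "claw": 0.005},
  ],
)

```text
time_s: 3.35
ee_pos: [0.4781, -0.2333, 0.0283]
eef_rot: [3.134, -0.003, 0.6]
force: [-0.0, 0.1, -0.2]
grip_width: 0.0267
```

```bash
python3 plan.py .476 -.232 .2 34.3 15|head -1
```

```text
t 3.35 p [ 0.4781 -0.2333  0.0283] rpy [ 1.7955e+02 -1.5000e-01  3.4370e+01] q [-0.52  0.43  1.72 -0.    0.98  0.45] F [-0.   0.1 -0.2] w 0.0267
```

step_arm(
  steps=[
    {"x": 0, "y": 0, "z": 0.005, "ax": 0, "ay": 0, "az": 0, "claw": 0.025},
    {"x": 0, "y": 0, "z": 0, "ax": 0, "ay": 0, "az": 0, "claw": 0.005},
    {"x": 0, "y": 0, "z": 0, "ax": 0, "ay": 0, "az": 0, "claw": 0.005},
    {"x": 0, "y": 0, "z": 0, "ax": 0, "ay": 0, "az": 0, "claw": 0.005},
    {"x": 0, "y": 0, "z": 0, "ax": 0, "ay": 0, "az": 0, "claw": 0.005},
  ],
)

```text
time_s: 3.77
ee_pos: [0.4778, -0.2324, 0.0235]
eef_rot: [3.136, -0.003, 0.6]
force: [-0.2, -0.9, -0.7]
grip_width: 0.0056
```

```bash
python3 plan.py .476 -.232 .2 34.3 15|head -1
```

```text
t 3.77 p [ 0.4778 -0.2324  0.0235] rpy [ 1.7967e+02 -1.5000e-01  3.4370e+01] q [-0.52  0.44  1.73 -0.    0.97  0.45] F [-0.2 -0.9 -0.7] w 0.0056
```

The opening is 5.6 mm but the bar is 14 mm wide, so the fingers have missed it. I'll look.

Run:
```python
from h import *
p,d=shot('side','s1'); crop(p,240,210,400,330,5,'s1c')
p,d=shot('top','t1'); crop(p,275,190,395,290,6,'t1c')
```

```text
(no output)
```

View pics/s1c.png

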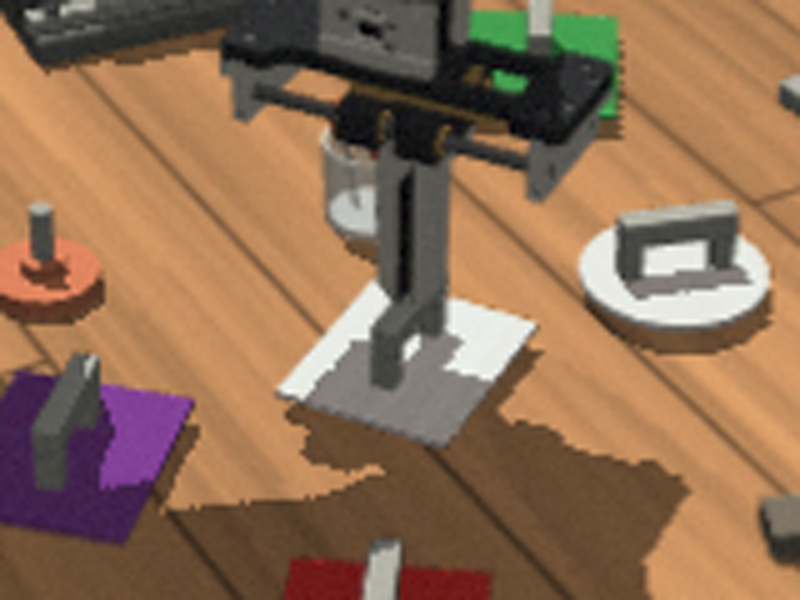

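View pics/t1c.png

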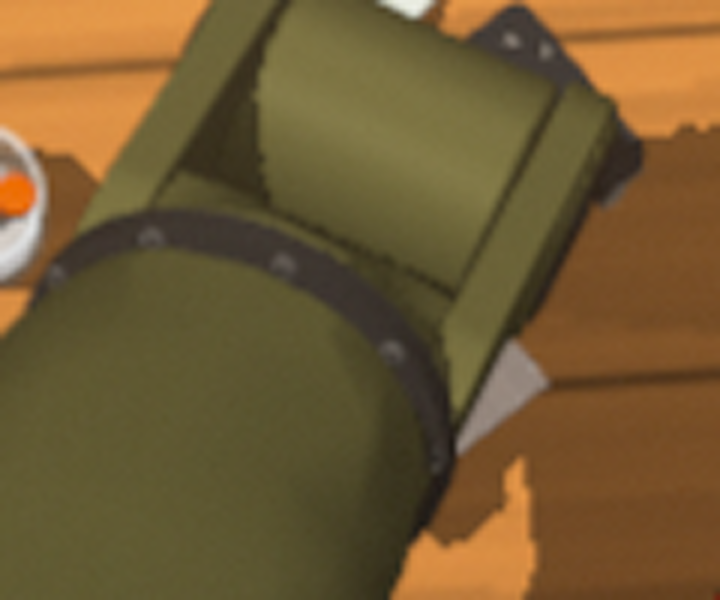

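Run:
```python
from h import *
o=ctrl.get_obs(); print(o['ee_pos'],o['eef_rot'],o['force'],o['grip_width'])
e=o['ee_pos'];R=Ro.from_euler('xyz',o['eef_rot'])
X=[e,e+R.apply([0,0,-.019]),e+R.apply([0,0,-.097]),e+R.apply([0,.03,-.097]),e+R.apply([.03,0,-.097])]
pr=proj('side',np.array(X)); print(pr.round(1), ((pr-[240,210])*5).round())
t=np.load('s1.npz'); P=cloud('side',t['d'])
for (u,v) in [(315,285),(318,276),(322,271),(316,260),(323,260),(319,250),(327,245)]: print(u,v,P[v,u].round(4))
```

```text
[ 0.47787131 -0.23255975  0.02334727] [ 3.13548081e+00 -2.70401908e-03  5.99867537e-01] [-0.04583278 -0.16896267 -0.59840063] 0.004806721466195809
[[321.5 278.6]
 [321.6 272.4]
 [322.1 245.9]
 [333.4 249. ]
 [327.4 240. ]] [[407. 343.]
 [408. 312.]
 [410. 180.]
 [467. 195.]
 [437. 150.]]
315 285 [ 0.4488 -0.2513  0.0261]
318 276 [ 0.4551 -0.2539  0.0528]
322 271 [ 0.4722 -0.2436  0.0554]
316 260 [ 0.4639 -0.2277  0.0811]
323 260 [ 0.4739 -0.2441  0.0877]
319 250 [ 0.468  -0.234   0.1126]
327 245 [ 0.4813 -0.2483  0.131 ]
```

step_arm(
  steps=[
    {"x": 0, "y": 0, "z": 0, "ax": 0, "ay": 0, "az": 0, "claw": 0.07},
    {"x": 0, "y": 0, "z": 0, "ax": 0, "ay": 0, "az": 0, "claw": 0.07},
    {"x": 0, "y": 0, "z": 0, "ax": 0, "ay": 0, "az": 0, "claw": 0.07},
    {"x": 0, "y": 0, "z": 0, "ax": 0, "ay": 0, "az": 0, "claw": 0.07},
    {"x": 0, "y": 0, "z": 0, "ax": 0, "ay": 0, "az": 0, "claw": 0.07},
  ],
)

```text
time_s: 4.28
ee_pos: [0.4778, -0.2327, 0.0229]
eef_rot: [3.136, -0.002, 0.6]
force: [0.6, 0.6, -0.6]
grip_width: 0.0346
```

Run:
```python
from h import *
p,d=shot('side','s2'); crop(p,270,220,370,300,8,'s2c')
o=ctrl.get_obs(); print(o['ee_pos'],o['eef_rot'],o['force'],o['grip_width'])
e=o['ee_pos'];R=Ro.from_euler('xyz',o['eef_rot'])
X=[e+R.apply(a) for a in ([0,0,0],[0,.035,0],[0,-.035,0],[0,.035,-.06],[0,-.035,-.06])]
print(((proj('side',np.array(X))-[270,220])*8).round())
```

```text
[ 0.47774092 -0.23274302  0.02290344] [ 3.13558087e+00 -2.38038914e-03  5.99728215e-01] [-0.04588529 -0.56473467  0.78481032] 0.03902480662037115
[[412. 471.]
 [514. 501.]
 [311. 441.]
 [519. 341.]
 [312. 282.]]
```

View pics/s2c.png

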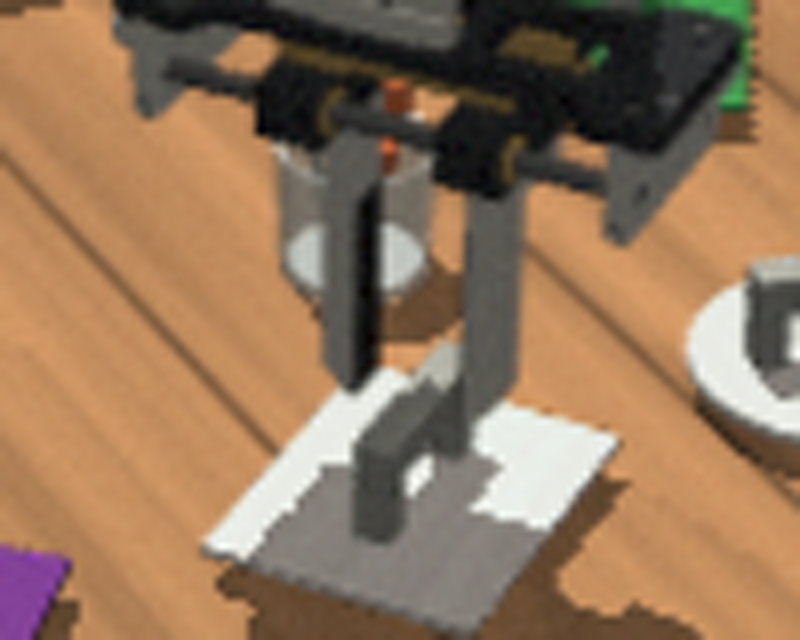

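Run:
```python
from h import *
t=np.load('s2.npz'); P=cloud('side',t['d'])
o=ctrl.get_obs(); e=o['ee_pos'];R=Ro.from_euler('xyz',o['eef_rot'])
for (U,V) in [(345,380),(345,350),(345,300),(345,250),(485,410),(485,380),(485,320),(485,250),(490,160),(640,220),(380,500),(410,430)]:
    u,v=270+U//8,220+V//8; X=P[v,u]; print((U,V),X.round(4),'tool',R.inv().apply(X-e).round(4))
```

```text
(345, 380) [ 0.4596 -0.2211  0.0576] tool [-0.0083 -0.0197 -0.0349]
(345, 350) [ 0.4575 -0.2244  0.0723] tool [-0.0119 -0.018  -0.0496]
(345, 300) [ 0.4608 -0.2181  0.0851] tool [-0.0055 -0.0213 -0.0624]
(345, 250) [ 0.4574 -0.2235  0.1069] tool [-0.0113 -0.0186 -0.0841]
(485, 410) [ 0.486  -0.2584  0.06  ] tool [-0.0075  0.0261 -0.037 ]
(485, 380) [ 0.4845 -0.2603  0.0736] tool [-0.0099  0.0268 -0.0505]
(485, 320) [ 0.4852 -0.258   0.0924] tool [-0.0079  0.0255 -0.0694]
(485, 250) [ 0.4832 -0.2598  0.12  ] tool [-0.0106  0.026  -0.097 ]
(490, 160) [ 0.4706 -0.2829  0.1677] tool [-0.0339  0.0382 -0.1446]
(640, 220) [ 0.506  -0.3098  0.1531] tool [-0.0199  0.0804 -0.1298]
(380, 500) [ 0.4538 -0.2521  0.034 ] tool [-0.0307  0.0025 -0.0111]
(410, 430) [ 0.4691 -0.2442  0.0509] tool [-0.0135  0.0048 -0.028 ]
```

Run:
```python
from h import *
t=np.load('s2.npz'); 
o=ctrl.get_obs(); e=o['ee_pos'];R=Ro.from_euler('xyz',o['eef_rot'])
for y in (-.0195,-.032,.0195,.032):
  for h in (0,-.02,-.025,-.03,-.035):
    print(y,h,((proj('side',e+R.apply([-.008,y,h]))-[270,220])*8).round())
```

```text
-0.0195 0 [[344. 468.]]
-0.0195 -0.02 [[345. 415.]]
-0.0195 -0.025 [[345. 402.]]
-0.0195 -0.03 [[345. 389.]]
-0.0195 -0.035 [[345. 375.]]
-0.032 0 [[308. 457.]]
-0.032 -0.02 [[308. 405.]]
-0.032 -0.025 [[308. 391.]]
-0.032 -0.03 [[309. 378.]]
-0.032 -0.035 [[309. 365.]]
0.0195 0 [[457. 501.]]
0.0195 -0.02 [[459. 448.]]
0.0195 -0.025 [[459. 435.]]
0.0195 -0.03 [[459. 422.]]
0.0195 -0.035 [[460. 408.]]
0.032 0 [[494. 512.]]
0.032 -0.02 [[496. 459.]]
0.032 -0.025 [[496. 446.]]
0.032 -0.03 [[496. 433.]]
0.032 -0.035 [[497. 419.]]
```

The pictures show the real fingertips about 30 mm above the reported TCP: the tip is at z≈0.053 when the report says 0.023. They closed just over the bar, x and y agree, and the cover hasn't moved. I'll trust the cameras, open and descend carefully, watching the force.

step_arm(
  steps=[
    {"x": 0, "y": 0, "z": 0, "ax": 0, "ay": 0, "az": 0, "claw": 0.07},
    {"x": 0, "y": 0, "z": 0, "ax": 0, "ay": 0, "az": 0, "claw": 0.07},
    {"x": 0, "y": 0, "z": 0.008, "ax": 0, "ay": 0, "az": 0, "claw": 0.07},
    {"x": 0, "y": 0, "z": 0.008, "ax": 0, "ay": 0, "az": 0, "claw": 0.07},
    {"x": 0, "y": 0, "z": 0, "ax": 0, "ay": 0, "az": 0, "claw": 0.07},
  ],
)

```text
time_s: 4.75
ee_pos: [0.4779, -0.2329, 0.0055]
eef_rot: [3.135, -0.003, 0.6]
force: [0.5, -0.2, -1.1]
grip_width: 0.0693
```

Run:
```python
from h import *
p,d=shot('side','s3'); crop(p,270,220,370,300,8,'s3c')
o=ctrl.get_obs(); print(o['ee_pos'],o['eef_rot'],o['force'],o['grip_width'])
e=o['ee_pos'];R=Ro.from_euler('xyz',o['eef_rot']); w=o['grip_width']/2
for y in (-w,w):
  for h in (0,-.025,-.03,-.035):
    print(y,h,((proj('side',e+R.apply([-.008,y,h]))-[270,220])*8).round())
```

```text
[ 0.47805283 -0.23291309  0.00597402] [ 3.13485489e+00 -2.73793704e-03  5.99816471e-01] [0.14553692 0.48522295 0.17027909] 0.06997979953372938
-0.03498989976686469 0 [[300. 498.]]
-0.03498989976686469 -0.025 [[300. 433.]]
-0.03498989976686469 -0.03 [[300. 420.]]
-0.03498989976686469 -0.035 [[301. 407.]]
0.03498989976686469 0 [[502. 558.]]
0.03498989976686469 -0.025 [[504. 493.]]
0.03498989976686469 -0.03 [[505. 480.]]
0.03498989976686469 -0.035 [[505. 467.]]
```

View pics/s3c.png

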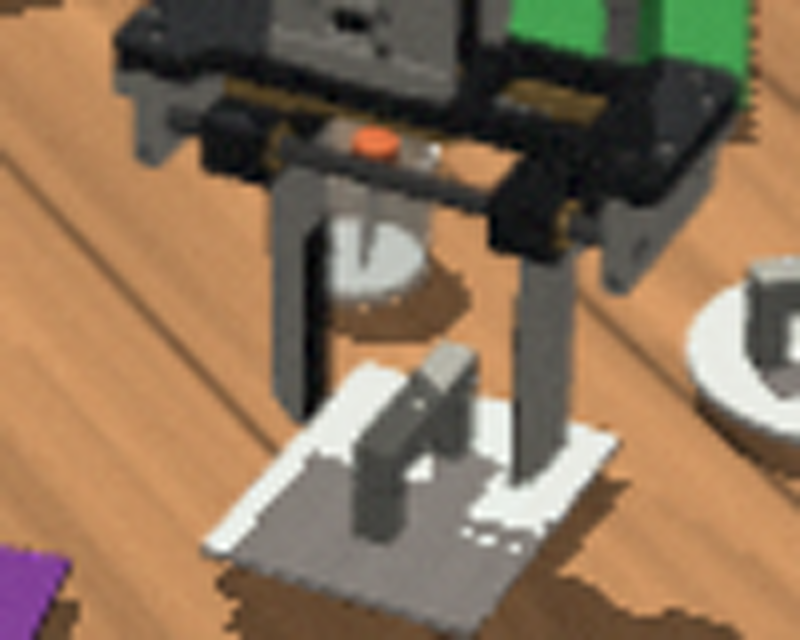

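The tip is now at about 0.035 and the fingers straddle the bar. I'll lower 11 mm more and close.

step_arm(
  steps=[
    {"x": 0, "y": 0, "z": 0.007, "ax": 0, "ay": 0, "az": 0, "claw": 0.07},
    {"x": 0, "y": 0, "z": 0.005, "ax": 0, "ay": 0, "az": 0, "claw": 0.05},
    {"x": 0, "y": 0, "z": 0, "ax": 0, "ay": 0, "az": 0, "claw": 0.005},
    {"x": 0, "y": 0, "z": 0, "ax": 0, "ay": 0, "az": 0, "claw": 0.005},
    {"x": 0, "y": 0, "z": 0, "ax": 0, "ay": 0, "az": 0, "claw": 0.005},
  ],
)

```text
time_s: 5.22
ee_pos: [0.4779, -0.2329, -0.0079]
eef_rot: [3.136, -0.002, 0.6]
force: [0.6, -0.4, 0.7]
grip_width: 0.0469
```

step_arm(
  steps=[
    {"x": 0, "y": 0, "z": 0, "ax": 0, "ay": 0, "az": 0, "claw": 0.005},
    {"x": 0, "y": 0, "z": 0, "ax": 0, "ay": 0, "az": 0, "claw": 0.005},
    {"x": 0, "y": 0, "z": 0, "ax": 0, "ay": 0, "az": 0, "claw": 0.005},
    {"x": 0, "y": 0, "z": 0, "ax": 0, "ay": 0, "az": 0, "claw": 0.005},
    {"x": 0, "y": 0, "z": 0, "ax": 0, "ay": 0, "az": 0, "claw": 0.005},
  ],
)

```text
time_s: 5.63
ee_pos: [0.4782, -0.233, -0.0072]
eef_rot: [3.135, -0.003, 0.6]
force: [1.1, -1.1, -2.0]
grip_width: 0.0137
```

step_arm(
  steps=[
    {"x": 0, "y": 0, "z": 0, "ax": 0, "ay": 0, "az": 0, "claw": 0.005},
    {"x": 0, "y": 0, "z": 0, "ax": 0, "ay": 0, "az": 0, "claw": 0.005},
  ],
)

```text
time_s: 5.8
ee_pos: [0.4781, -0.2329, -0.0073]
eef_rot: [3.135, -0.003, 0.6]
force: [0.3, 0.2, 0.3]
grip_width: 0.0141
```

The opening is 14 mm, so the bar is gripped. Lifting.

step_arm(
  steps=[
    {"x": 0, "y": 0, "z": -0.015, "ax": 0, "ay": 0, "az": 0, "claw": 0.005},
    {"x": 0, "y": 0, "z": -0.03, "ax": 0, "ay": 0, "az": 0, "claw": 0.005},
    {"x": 0, "y": 0, "z": -0.04, "ax": 0, "ay": 0, "az": 0, "claw": 0.005},
    {"x": 0, "y": 0, "z": -0.04, "ax": 0, "ay": 0, "az": 0, "claw": 0.005},
    {"x": 0, "y": 0, "z": -0.03, "ax": 0, "ay": 0, "az": 0, "claw": 0.005},
  ],
)

```text
time_s: 6.22
ee_pos: [0.4731, -0.2301, 0.1455]
eef_rot: [-3.133, 0.005, 0.6]
force: [1.1, -0.9, -1.3]
grip_width: 0.0137
```

```bash
python3 - <<'E'
from h import *
p,d=shot('side','s4'); crop(p,230,130,390,250,5,'s4c')
E
python3 plan.py .597 .182 .16 -4.7
```

```text
t 6.27 p [ 0.4751 -0.2312  0.151 ] rpy [-1.7991e+02  7.0000e-02  3.4360e+01] q [-0.52  0.28  1.61 -0.    1.25  0.45] F [ 0.9 -0.7  3.9] w 0.0136
[{"x": 0.031, "y": -0.0253, "z": -0.0008, "az": 7.0}, {"x": 0.0277, "y": -0.0289, "z": -0.0008, "az": 7.0}, {"x": 0.0239, "y": -0.032, "z": -0.0008, "az": 7.0}, {"x": 0.0199, "y": -0.0347, "z": -0.0008, "az": 7.0}, {"x": 0.0155, "y": -0.0369, "z": -0.0009, "ay": 0.1, "az": 7.0}] left mm 230.8
```

View pics/s4c.png

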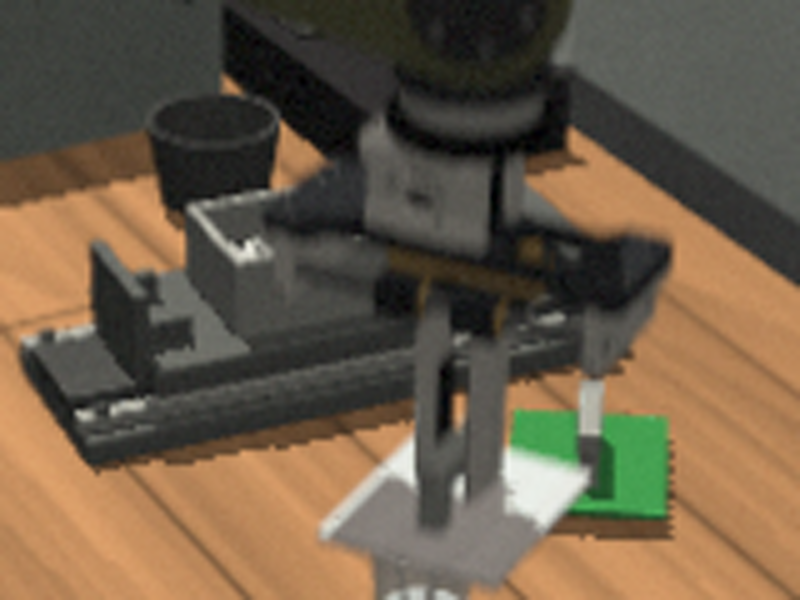

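The cover is lifted and level. Moving to the nest.

step_arm(
  steps=[
    {"x": 0.025, "y": -0.02, "z": -0.002, "ax": 0, "ay": 0, "az": 6, "claw": 0.005},
    {"x": 0.028, "y": -0.029, "z": -0.002, "ax": 0, "ay": 0, "az": 6, "claw": 0.005},
    {"x": 0.024, "y": -0.032, "z": -0.002, "ax": 0, "ay": 0, "az": 6, "claw": 0.005},
    {"x": 0.02, "y": -0.034, "z": -0.002, "ax": 0, "ay": 0, "az": 6, "claw": 0.005},
    {"x": 0.016, "y": -0.036, "z": -0.002, "ax": 0, "ay": 0, "az": 6, "claw": 0.005},
  ],
)

```text
time_s: 6.68
ee_pos: [0.5249, -0.0501, 0.1635]
eef_rot: [3.138, -0.003, 0.06]
force: [0.8, -0.3, -2.0]
grip_width: 0.0136
```

```bash
python3 plan.py .597 .182 .16 -4.7
```

```text
t 6.68 p [ 0.5249 -0.0501  0.1635] rpy [179.8   -0.19   3.43] q [-0.16  0.26  1.61 -0.    1.27  1.35] F [ 0.8 -0.3 -2. ] w 0.0136
[{"x": 0.0141, "y": -0.0374, "z": 0.0005, "ax": 0.2, "ay": -0.2, "az": 7.0}, {"x": 0.0095, "y": -0.0389, "z": 0.0006, "az": 1.1}, {"x": 0.0087, "y": -0.039, "z": 0.0006}, {"x": 0.0087, "y": -0.039, "z": 0.0006}, {"x": 0.0087, "y": -0.039, "z": 0.0005}] left mm 43.2
```

step_arm(
  steps=[
    {"x": 0.014, "y": -0.037, "z": 0, "ax": 0.2, "ay": -0.2, "az": 6, "claw": 0.005},
    {"x": 0.01, "y": -0.039, "z": 0, "ax": 0, "ay": 0, "az": 1.5, "claw": 0.005},
    {"x": 0.009, "y": -0.039, "z": 0, "ax": 0, "ay": 0, "az": 0, "claw": 0.005},
    {"x": 0.009, "y": -0.034, "z": 0, "ax": 0, "ay": 0, "az": 0, "claw": 0.005},
    {"x": 0.007, "y": -0.026, "z": 0, "ax": 0, "ay": 0, "az": 0, "claw": 0.005},
  ],
)

```text
time_s: 7.1
ee_pos: [0.5819, 0.1331, 0.162]
eef_rot: [-3.141, 0.001, -0.084]
force: [0.5, 0.3, -2.4]
grip_width: 0.0132
```

```bash
python3 plan.py .597 .182 .16 -4.7
```

```text
t 7.1 p [0.5819 0.1331 0.162 ] rpy [-1.7998e+02  5.0000e-02 -4.8300e+00] q [0.16 0.42 1.4  0.   1.33 1.82] F [ 0.5  0.3 -2.4] w 0.0132
[{"x": 0.0085, "y": -0.0391, "z": 0.0015, "az": -0.1}, {"x": 0.0024, "y": -0.0109, "z": 0.0005}, {}, {}, {}] left mm 0.1
```

step_arm(
  steps=[
    {"x": 0.006, "y": -0.025, "z": 0, "ax": 0, "ay": 0, "az": 0, "claw": 0.005},
    {"x": 0.003, "y": -0.013, "z": 0, "ax": 0, "ay": 0, "az": 0, "claw": 0.005},
    {"x": 0, "y": -0.004, "z": 0, "ax": 0, "ay": 0, "az": 0, "claw": 0.005},
    {"x": 0, "y": 0, "z": 0, "ax": 0, "ay": 0, "az": 0, "claw": 0.005},
  ],
)

```text
time_s: 7.43
ee_pos: [0.5943, 0.182, 0.1584]
eef_rot: [3.141, 0.004, -0.078]
force: [0.2, -0.1, -3.3]
grip_width: 0.0136
```

```bash
python3 - <<'E'
from h import *
p,d=shot('side','s5'); crop(p,220,110,360,215,5.7,'s5c')
p,d=shot('top','t5'); crop(p,90,120,190,230,5,'t5c')
E
python3 plan.py .597 .182 .16 -4.7
```

```text
t 7.53 p [0.5943 0.1806 0.1587] rpy [179.98   0.23  -4.55] q [0.24 0.48 1.32 0.   1.35 1.89] F [-0.3 -0.4 -2. ] w 0.0135
[{"x": 0.0026, "y": -0.0016, "z": -0.0013, "ay": 0.2, "az": 0.2}, {}, {}, {}, {}] left mm 0.0
```

View pics/s5c.png

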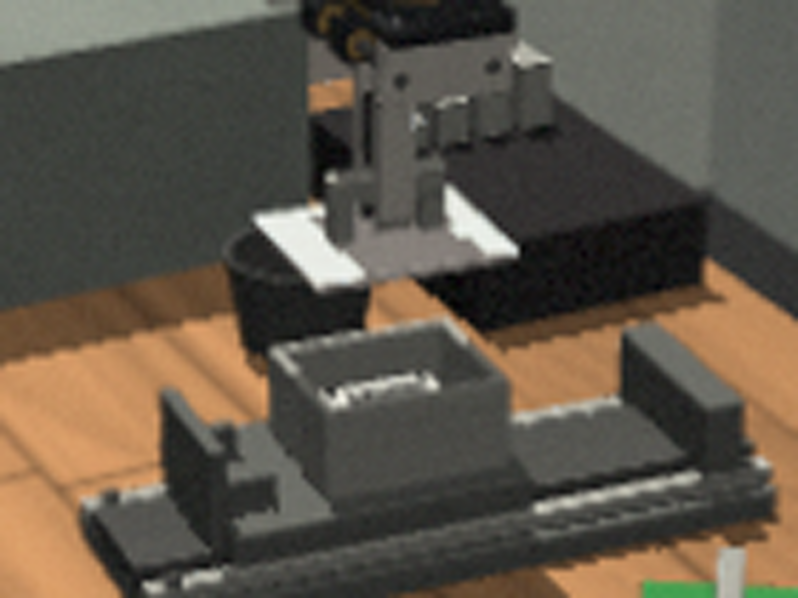

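View pics/t5c.png

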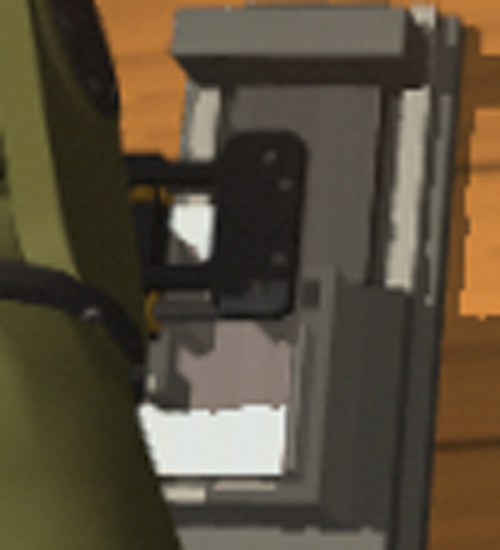

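Run:
```python
from h import *
t=np.load('s5.npz');P=cloud('side',t['d']); p=t['p'].astype(int)
m=np.zeros((480,640),bool); m[140:165,262:313]=True
m&=(P[...,2]>.16)&(P[...,2]<.195)&(P[...,1]<.26)
q=m&(p.min(2)>150); print('plate z',np.median(P[...,2][m]),np.median(P[...,2][q]),q.sum())
for zz in (.175,.18,.185):
    c=np.array([[253,217],[323,290],[518,250]])/5.7+[220,110]
    X=plane('side',c,zz); print(zz,((X[0]+X[2])/2).round(4),'sides',np.linalg.norm(X[0]-X[1]),np.linalg.norm(X[2]-X[1]),'yaw',np.degrees(np.arctan2(*(X[2]-X[1])[[1,0]])))
v,u=np.nonzero(q); 
t=np.load('t5.npz');P=cloud('top',t['d']); p=t['p'].astype(int)
m=np.zeros((480,640),bool); m[195:220,115:150]=True
q=m&(P[...,2]>.15)&(p.min(2)>190); print('top plate z',np.median(P[...,2][q]),q.sum())
c=np.array([[284,474]])/5+[90,120]; print('near right corner',plane('top',c,np.median(P[...,2][q])))
a=np.radians(-4.7); Rm=np.array([[np.cos(a),-np.sin(a)],[np.sin(a),np.cos(a)]])
print('expected if centred', np.array([.597,.182])+Rm@[-.056,-.046])
```

```text
plate z 0.1815058828916944 0.18117964551628285 199
0.175 [0.6021 0.1921 0.175 ] sides 0.09876704176598551 0.11060350179154782 yaw -1.4114377341058832
0.18 [0.597  0.1822 0.18  ] sides 0.09810314756840972 0.10986004504972322 yaw -1.4114377341058546
0.185 [0.5919 0.1722 0.185 ] sides 0.09743925337083373 0.10911658830789885 yaw -1.4114377341059392
top plate z 0.17995769558132135 341
near right corner [[0.53434195 0.13704778 0.1799577 ]]
expected if centred [0.53741913 0.14074324]
```

The plate centre is within about 3 mm of the mouth centre, so a small correction, then descend to just above the rim.

step_arm(
  steps=[
    {"x": 0.003, "y": -0.002, "z": 0.01, "ax": 0, "ay": 0.2, "az": 0.2, "claw": 0.005},
    {"x": 0, "y": 0, "z": 0.018, "ax": 0, "ay": 0, "az": 0, "claw": 0.005},
    {"x": 0, "y": 0, "z": 0.015, "ax": 0, "ay": 0, "az": 0, "claw": 0.005},
    {"x": 0, "y": 0, "z": 0.008, "ax": 0, "ay": 0, "az": 0, "claw": 0.005},
    {"x": 0, "y": 0, "z": 0, "ax": 0, "ay": 0, "az": 0, "claw": 0.005},
  ],
)

```text
time_s: 7.95
ee_pos: [0.5981, 0.1774, 0.1049]
eef_rot: [3.141, -0.002, -0.09]
force: [-0.7, 0.5, -3.0]
grip_width: 0.0137
```

```bash
python3 plan.py .597 .182 .098 -4.7 10
python3 - <<'E'
from h import *
p,d=shot('side','s6'); crop(p,220,110,360,215,5.7,'s6c')
E
```

```text
t 7.95 p [0.5981 0.1774 0.1049] rpy [ 1.7998e+02 -1.2000e-01 -5.1300e+00] q [ 0.23  0.52  1.38 -0.    1.24  1.89] F [-0.7  0.5 -3. ] w 0.0137
[{"x": -0.0016, "y": -0.0045, "z": 0.0069, "ay": -0.1, "az": -0.4}, {}, {}, {}, {}] left mm 0.0
```

View pics/s6c.png

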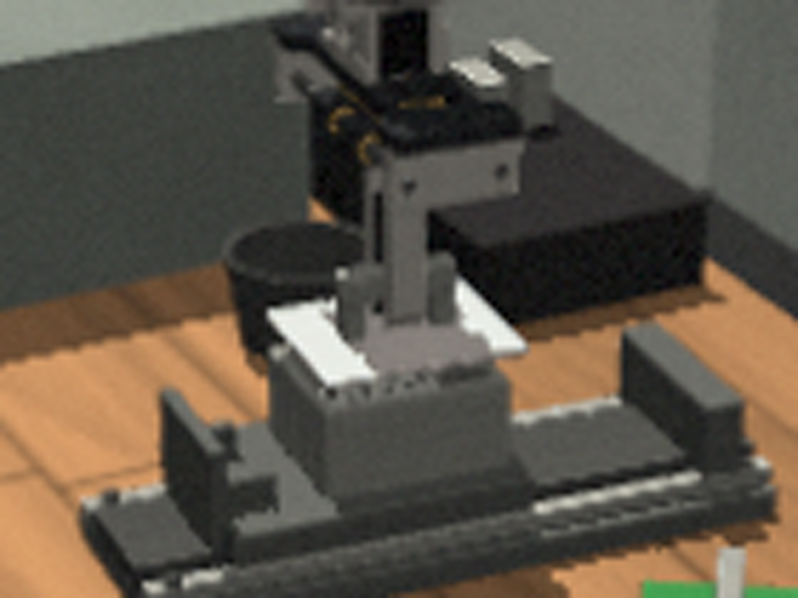

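step_arm(
  steps=[
    {"x": -0.001, "y": -0.005, "z": 0, "ax": 0, "ay": 0, "az": -0.4, "claw": 0.005},
    {"x": 0, "y": 0, "z": 0, "ax": 0, "ay": 0, "az": 0, "claw": 0.005},
  ],
)

```text
time_s: 8.17
ee_pos: [0.5984, 0.1822, 0.1068]
eef_rot: [-3.141, -0.004, -0.083]
force: [-0.4, -0.1, -2.4]
grip_width: 0.0136
```

```bash
python3 plan.py .597 .182 .0857 -4.7 6
python3 - <<'E'
from h import *
p,d=shot('side','s7'); P=cloud('side',d)
c=crop(p,260,150,320,195,13,'s7c')
m=(P[...,2]>.115)&(P[...,2]<.14)&(P[...,1]<.26)&(P[...,1]>.1); m[:, :255]=0; m[:,330:]=0
q=m&(p.min(2)>175); print(q.sum(),np.median(P[q],0))
E
```

```text
t 8.17 p [0.5984 0.1822 0.1068] rpy [-179.99   -0.23   -4.77] q [ 0.24  0.52  1.37 -0.    1.24  1.89] F [-0.4 -0.1 -2.4] w 0.0136
[{"x": -0.0004, "y": 0.0001, "z": 0.006, "ay": -0.2, "az": -0.1}, {"x": -0.0004, "y": 0.0001, "z": 0.006}, {"x": -0.0004, "z": 0.006}, {"x": -0.0002, "y": 0.0001, "z": 0.0031}, {}] left mm 0.1
195 [0.56410967 0.17682731 0.13119883]
```

View pics/s7c.png

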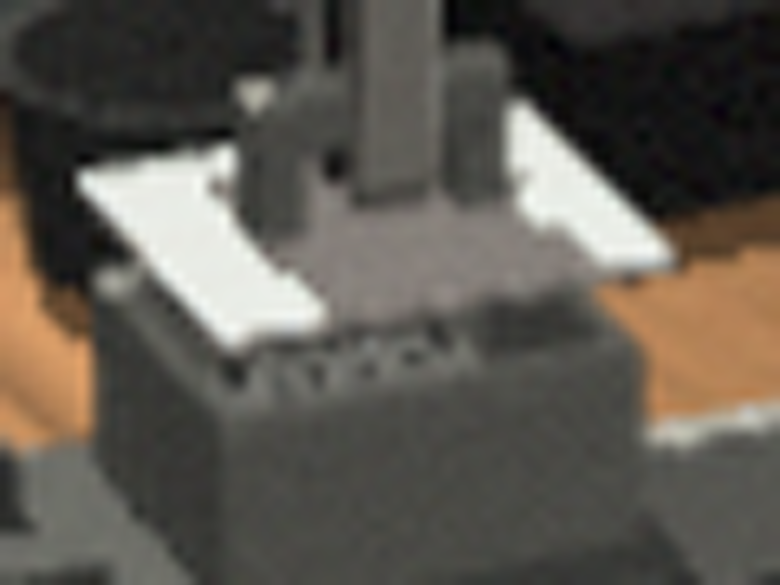

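Plate corners at (77,175) and (678,265) sit evenly over rim corners (95,270) and (648,350), so it is aligned. Descending.

step_arm(
  steps=[
    {"x": -0.001, "y": 0, "z": 0.006, "ax": 0, "ay": 0, "az": 0, "claw": 0.005},
    {"x": 0, "y": 0, "z": 0.006, "ax": 0, "ay": 0, "az": 0, "claw": 0.005},
    {"x": 0, "y": 0, "z": 0.003, "ax": 0, "ay": 0, "az": 0, "claw": 0.005},
    {"x": 0, "y": 0, "z": 0, "ax": 0, "ay": 0, "az": 0, "claw": 0.005},
  ],
)

```text
time_s: 8.55
ee_pos: [0.5982, 0.1823, 0.0923]
eef_rot: [-3.141, -0.007, -0.083]
force: [-0.4, -0.8, -1.9]
grip_width: 0.0136
```

```bash
python3 plan.py .597 .182 .0857 -4.7 6
```

```text
t 8.55 p [0.5982 0.1823 0.0923] rpy [-179.94   -0.42   -4.77] q [ 0.24  0.54  1.39 -0.    1.21  1.89] F [-0.4 -0.8 -1.9] w 0.0136
[{"x": -0.0011, "y": 0.0004, "z": 0.0059, "ax": -0.1, "ay": -0.4, "az": -0.1}, {"x": -0.0001, "z": 0.0007}, {}, {}, {}] left mm 0.0
```

step_arm(
  steps=[
    {"x": -0.001, "y": 0, "z": 0.003, "ax": 0, "ay": -0.4, "az": 0, "claw": 0.005},
    {"x": 0, "y": 0, "z": 0.002, "ax": 0, "ay": 0, "az": 0, "claw": 0.005},
    {"x": 0, "y": 0, "z": 0.002, "ax": 0, "ay": 0, "az": 0, "claw": 0.005},
    {"x": 0, "y": 0, "z": 0, "ax": 0, "ay": 0, "az": 0, "claw": 0.005},
  ],
)

```text
time_s: 8.88
ee_pos: [0.5978, 0.1827, 0.0859]
eef_rot: [-3.14, -0.002, -0.083]
force: [0.2, -0.7, -1.3]
grip_width: 0.0135
```

```bash
python3 plan.py .597 .182 .0857 -4.7 6
python3 - <<'E'
from h import *
p,d=shot('side','s8'); crop(p,260,150,320,195,13,'s8c')
E
```

```text
t 8.88 p [0.5978 0.1827 0.0859] rpy [-1.7989e+02 -9.0000e-02 -4.7600e+00] q [0.24 0.55 1.39 0.   1.2  1.89] F [ 0.2 -0.7 -1.3] w 0.0135
[{"x": -0.0007, "y": 0.0008, "z": 0.0002, "ax": -0.1, "ay": -0.1, "az": -0.1}, {}, {}, {}, {}] left mm 0.0
```

View pics/s8c.png

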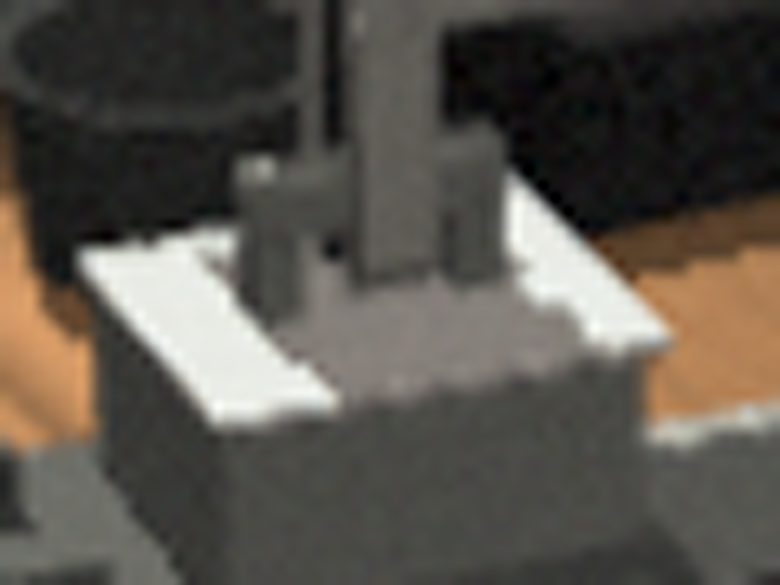

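The plate is on or just above the rim with its overhang even. One small nudge down, then release.

step_arm(
  steps=[
    {"x": 0, "y": 0, "z": 0.001, "ax": 0, "ay": 0, "az": 0, "claw": 0.005},
    {"x": 0, "y": 0, "z": 0, "ax": 0, "ay": 0, "az": 0, "claw": 0.02},
    {"x": 0, "y": 0, "z": 0, "ax": 0, "ay": 0, "az": 0, "claw": 0.05},
    {"x": 0, "y": 0, "z": 0, "ax": 0, "ay": 0, "az": 0, "claw": 0.05},
    {"x": 0, "y": 0, "z": 0, "ax": 0, "ay": 0, "az": 0, "claw": 0.05},
  ],
)

```text
time_s: 9.35
ee_pos: [0.5984, 0.1829, 0.0862]
eef_rot: [-3.139, -0.004, -0.083]
force: [0.1, -0.1, -0.3]
grip_width: 0.0368
```

step_arm(
  steps=[
    {"x": 0, "y": 0, "z": -0.01, "ax": 0, "ay": 0, "az": 0, "claw": 0.05},
    {"x": 0, "y": 0, "z": -0.025, "ax": 0, "ay": 0, "az": 0, "claw": 0.05},
    {"x": 0, "y": 0, "z": -0.035, "ax": 0, "ay": 0, "az": 0, "claw": 0.05},
    {"x": 0, "y": 0, "z": -0.035, "ax": 0, "ay": 0, "az": 0, "claw": 0.05},
    {"x": 0, "y": 0, "z": -0.03, "ax": 0, "ay": 0, "az": 0, "claw": 0.05},
  ],
)

```text
time_s: 9.77
ee_pos: [0.5949, 0.1818, 0.2209]
eef_rot: [3.14, 0.009, -0.083]
force: [0.6, -0.4, -0.2]
grip_width: 0.0504
```

```bash
python3 - <<'E'
from h import *
p,d=shot('side','s9'); crop(p,220,110,360,215,5.7,'s9c'); P=cloud('side',d)
m=np.zeros((480,640),bool); m[150:195,255:325]=1
b=m&(P[...,2]>.135)&(P[...,2]<.155)&(P[...,1]<.23); print('bar',b.sum(),np.median(P[b],0).round(4))
w=m&(p.min(2)>175)&(P[...,2]>.09)&(P[...,2]<.125); X=P[w]; 
A=np.c_[X[:,:2],np.ones(len(X))]; c=np.linalg.lstsq(A,X[:,2],rcond=None)[0]; print('plate',w.sum(),np.median(X[:,2]),'tilt',np.degrees(np.hypot(*c[:2])))
E
python3 plan.py .455 .194 .2 -4.7
```

```text
bar 112 [0.5985 0.1772 0.1429]
plate 254 0.10996731642894891 tilt 0.6536308163011838
t 9.82 p [0.5967 0.1822 0.2277] rpy [-1.7993e+02  4.0000e-02 -4.7700e+00] q [0.24 0.44 1.22 0.   1.49 1.89] F [ 0.4 -0.4  6.9] w 0.0502
[{"x": -0.0393, "z": 0.0077, "ax": -0.1, "az": -0.1}, {"x": -0.0393, "y": -0.0001, "z": 0.0077}, {"x": -0.0393, "z": 0.0077}, {"x": -0.0243, "y": -0.0001, "z": 0.0047}, {}] left mm 0.1
```

View pics/s9c.png

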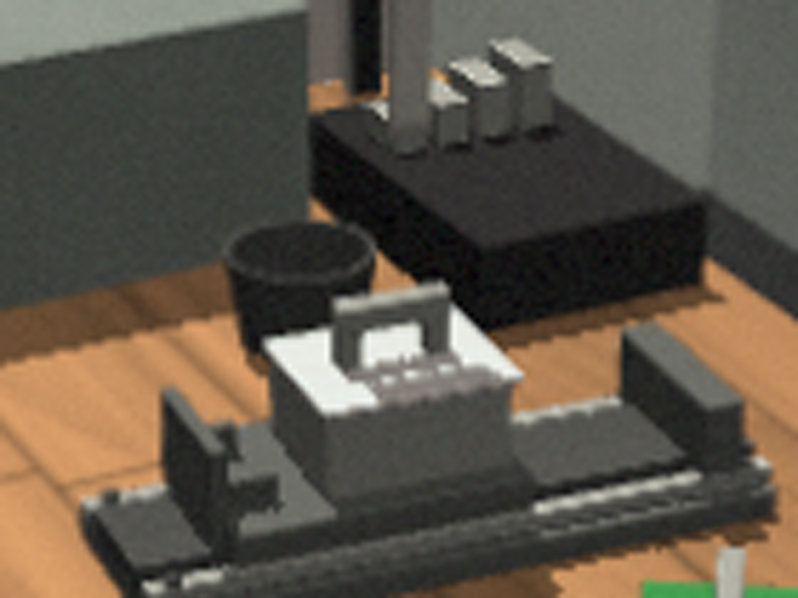

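The cover is seated: plate flat at z≈0.108–0.110, tilt under 1°, bar centred. Next, go in front of the push plate with the fingers closed.

step_arm(
  steps=[
    {"x": -0.03, "y": 0, "z": 0, "ax": 0, "ay": 0, "az": 0, "claw": 0},
    {"x": -0.039, "y": 0, "z": 0, "ax": 0, "ay": 0, "az": 0, "claw": 0},
    {"x": -0.039, "y": 0, "z": 0, "ax": 0, "ay": 0, "az": 0, "claw": 0},
    {"x": -0.03, "y": 0, "z": 0, "ax": 0, "ay": 0, "az": 0, "claw": 0},
    {"x": -0.015, "y": 0, "z": 0, "ax": 0, "ay": 0, "az": 0, "claw": 0},
  ],
)

```text
time_s: 10.23
ee_pos: [0.4413, 0.1944, 0.2311]
eef_rot: [-3.138, -0.006, -0.086]
force: [0.7, 0.6, -0.0]
grip_width: 0.0202
```

```bash
python3 plan.py .437 .195 .03 -4.7 35
```

```text
t 10.23 p [0.4413 0.1944 0.2311] rpy [-179.79   -0.34   -4.94] q [0.34 0.1  1.63 0.   1.4  2.  ] F [ 0.7  0.6 -0. ] w 0.0202
[{"x": -0.001, "y": 0.0001, "z": 0.035, "ax": -0.2, "ay": -0.3, "az": -0.2}, {"x": -0.0008, "z": 0.035}, {"x": -0.0008, "y": -0.0001, "z": 0.035}, {"x": -0.0007, "z": 0.035}, {"x": -0.0008, "y": -0.0001, "z": 0.035}] left mm 26.1
```

step_arm(
  steps=[
    {"x": -0.004, "y": 0, "z": 0.03, "ax": 0, "ay": 0, "az": 0, "claw": 0},
    {"x": -0.001, "y": 0, "z": 0.035, "ax": 0, "ay": 0, "az": 0, "claw": 0},
    {"x": 0, "y": 0, "z": 0.035, "ax": 0, "ay": 0, "az": 0, "claw": 0},
    {"x": 0, "y": 0, "z": 0.03, "ax": 0, "ay": 0, "az": 0, "claw": 0},
    {"x": 0, "y": 0, "z": 0.02, "ax": 0, "ay": 0, "az": 0, "claw": 0},
  ],
)

```text
time_s: 10.65
ee_pos: [0.4377, 0.1977, 0.0858]
eef_rot: [-3.13, -0.023, -0.084]
force: [-0.4, -0.6, -0.7]
grip_width: 0.0006
```

```bash
python3 plan.py .437 .195 .03 -4.7 35
```

```text
t 10.65 p [0.4377 0.1977 0.0858] rpy [-179.32   -1.33   -4.78] q [0.35 0.23 1.84 0.   1.05 2.  ] F [-0.4 -0.6 -0.7] w 0.0006
[{"x": -0.0011, "y": 0.0022, "z": 0.0349, "ax": -0.7, "ay": -1.3, "az": -0.1}, {"x": -0.0002, "y": 0.001, "z": 0.0208}, {}, {}, {}] left mm 0.0
```

step_arm(
  steps=[
    {"x": -0.001, "y": 0.002, "z": 0.015, "ax": -0.7, "ay": -1.3, "az": 0, "claw": 0},
    {"x": 0, "y": 0, "z": 0.02, "ax": 0, "ay": 0, "az": 0, "claw": 0},
    {"x": 0, "y": 0, "z": 0.01, "ax": 0, "ay": 0, "az": 0, "claw": 0},
    {"x": 0, "y": 0, "z": 0, "ax": 0, "ay": 0, "az": 0, "claw": 0},
  ],
)

```text
time_s: 10.98
ee_pos: [0.4351, 0.1953, 0.0364]
eef_rot: [3.139, 0.004, -0.083]
force: [0.8, -0.4, 0.1]
grip_width: 0.0005
```

```bash
python3 plan.py .474 .192 .03 -4.7 10
python3 - <<'E'
from h import *
p,d=shot('side','s10'); crop(p,200,110,360,230,5,'s10c')
E
```

```text
t 10.98 p [0.4351 0.1953 0.0364] rpy [179.85   0.24  -4.76] q [ 0.35  0.32  1.86 -0.    0.97  2.  ] F [ 0.8 -0.4  0.1] w 0.0005
[{"x": 0.0099, "z": 0.0016, "ax": 0.1, "ay": 0.2, "az": -0.1}, {"x": 0.0099, "z": 0.0016}, {"x": 0.0099, "y": 0.0001, "z": 0.0016}, {"x": 0.0093, "z": 0.0016}, {}] left mm 0.0
```

View pics/s10c.png

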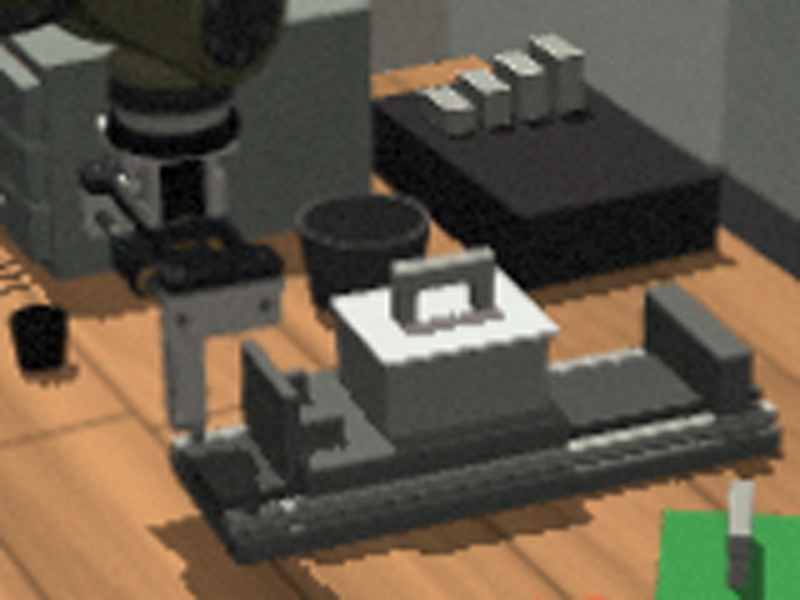

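The closed fingers are in front of the push plate, tip at about z 0.065, with room above the bed. Pushing.

step_arm(
  steps=[
    {"x": 0.008, "y": 0, "z": 0.006, "ax": 0, "ay": 0, "az": 0, "claw": 0},
    {"x": 0.01, "y": 0, "z": 0, "ax": 0, "ay": 0, "az": 0, "claw": 0},
    {"x": 0.009, "y": 0, "z": 0, "ax": 0, "ay": 0, "az": 0, "claw": 0},
    {"x": 0.007, "y": 0, "z": 0, "ax": 0, "ay": 0, "az": 0, "claw": 0},
    {"x": 0.005, "y": 0, "z": 0, "ax": 0, "ay": 0, "az": 0, "claw": 0},
  ],
)

```text
time_s: 11.45
ee_pos: [0.479, 0.1929, 0.0351]
eef_rot: [-3.141, -0.002, -0.082]
force: [-4.4, 1.8, -3.6]
grip_width: 0.0002
```

step_arm(
  steps=[
    {"x": 0.006, "y": 0, "z": 0, "ax": 0, "ay": 0, "az": 0, "claw": 0},
    {"x": 0.006, "y": 0, "z": 0, "ax": 0, "ay": 0, "az": 0, "claw": 0},
    {"x": 0.006, "y": 0, "z": 0, "ax": 0, "ay": 0, "az": 0, "claw": 0},
  ],
)

```text
time_s: 11.7
ee_pos: [0.4973, 0.1913, 0.0351]
eef_rot: [-3.141, 0.002, -0.083]
force: [-4.8, 0.2, 1.0]
grip_width: 0.0007
```

```bash
python3 plan.py .55 .186 .03 -4.7 8
```

```text
t 11.7 p [0.4973 0.1913 0.0351] rpy [-1.7999e+02  9.0000e-02 -4.7400e+00] q [0.3  0.43 1.71 0.   1.01 1.95] F [-4.8  0.2  1. ] w 0.0007
[{"x": 0.008, "y": 0.0001, "z": 0.0008, "ay": 0.1}, {"x": 0.008, "y": 0.0001, "z": 0.0008}, {"x": 0.008, "y": 0.0002, "z": 0.0008}, {"x": 0.008, "y": 0.0001, "z": 0.0007}, {"x": 0.008, "y": 0.0002, "z": 0.0008}] left mm 13.1
```

step_arm(
  steps=[
    {"x": 0.006, "y": 0, "z": 0, "ax": 0, "ay": 0, "az": 0, "claw": 0},
    {"x": 0.006, "y": 0, "z": 0, "ax": 0, "ay": 0, "az": 0, "claw": 0},
    {"x": 0.006, "y": 0, "z": 0, "ax": 0, "ay": 0, "az": 0, "claw": 0},
    {"x": 0.006, "y": 0, "z": 0, "ax": 0, "ay": 0, "az": 0, "claw": 0},
    {"x": 0.005, "y": 0, "z": 0, "ax": 0, "ay": 0, "az": 0, "claw": 0},
  ],
)

```text
time_s: 12.12
ee_pos: [0.5286, 0.1887, 0.0352]
eef_rot: [3.142, 0.003, -0.083]
force: [-4.7, 0.2, 1.4]
grip_width: 0.0003
```

```bash
python3 plan.py .57 .184 .03 -4.7 8|head -1
python3 - <<'E'
from h import *
p,d=shot('side','s11'); crop(p,200,110,360,230,5,'s11c')
E
```

```text
t 12.12 p [0.5286 0.1887 0.0352] rpy [180.     0.19  -4.73] q [0.28 0.48 1.62 0.   1.04 1.93] F [-4.7  0.2  1.4] w 0.0003
```

View pics/s11c.png

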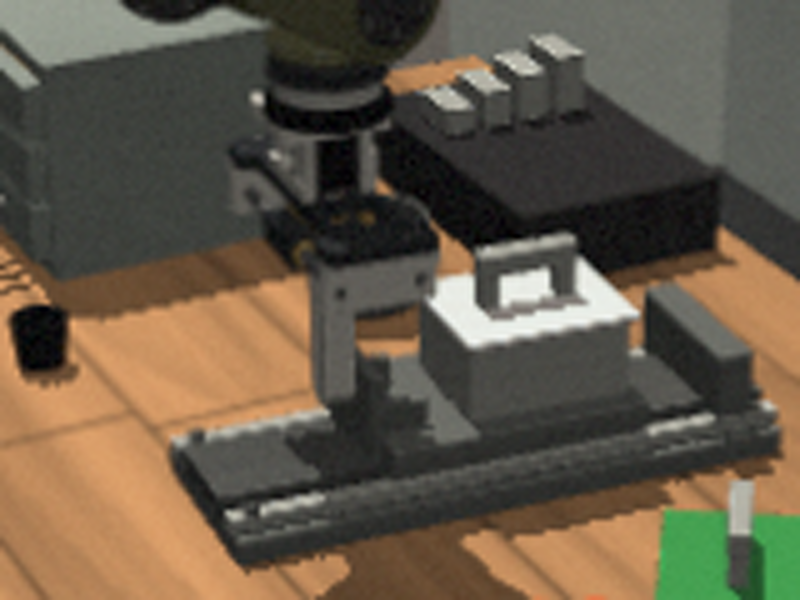

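The slide has moved about 55 mm with the cover still seated, and a gap to the stop remains. I'll continue at a slower pace.

step_arm(
  steps=[
    {"x": 0.005, "y": 0, "z": 0, "ax": 0, "ay": 0, "az": 0, "claw": 0},
    {"x": 0.004, "y": 0, "z": 0, "ax": 0, "ay": 0, "az": 0, "claw": 0},
    {"x": 0.004, "y": 0, "z": 0, "ax": 0, "ay": 0, "az": 0, "claw": 0},
    {"x": 0.004, "y": 0, "z": 0, "ax": 0, "ay": 0, "az": 0, "claw": 0},
  ],
)

```text
time_s: 12.5
ee_pos: [0.5473, 0.1871, 0.0353]
eef_rot: [3.142, 0.003, -0.083]
force: [-4.0, 0.9, 0.3]
grip_width: 0.0005
```

step_arm(
  steps=[
    {"x": 0.004, "y": 0, "z": 0, "ax": 0, "ay": 0, "az": 0, "claw": 0},
    {"x": 0.004, "y": 0, "z": 0, "ax": 0, "ay": 0, "az": 0, "claw": 0},
  ],
)

```text
time_s: 12.67
ee_pos: [0.5559, 0.1864, 0.0354]
eef_rot: [3.141, 0.003, -0.083]
force: [-4.3, 0.6, 0.7]
grip_width: 0.0004
```

step_arm(
  steps=[
    {"x": 0.004, "y": 0, "z": 0, "ax": 0, "ay": 0, "az": 0, "claw": 0},
    {"x": 0.004, "y": 0, "z": 0, "ax": 0, "ay": 0, "az": 0, "claw": 0},
  ],
)

```text
time_s: 12.83
ee_pos: [0.5647, 0.1856, 0.0353]
eef_rot: [3.141, 0.003, -0.083]
force: [-3.2, 0.5, 1.4]
grip_width: 0.0002
```

Run:
```python
from h import *
p,d=shot('side','s12'); crop(p,250,130,370,220,6.5,'s12c')
```

```text
(no output)
```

View pics/s12c.png

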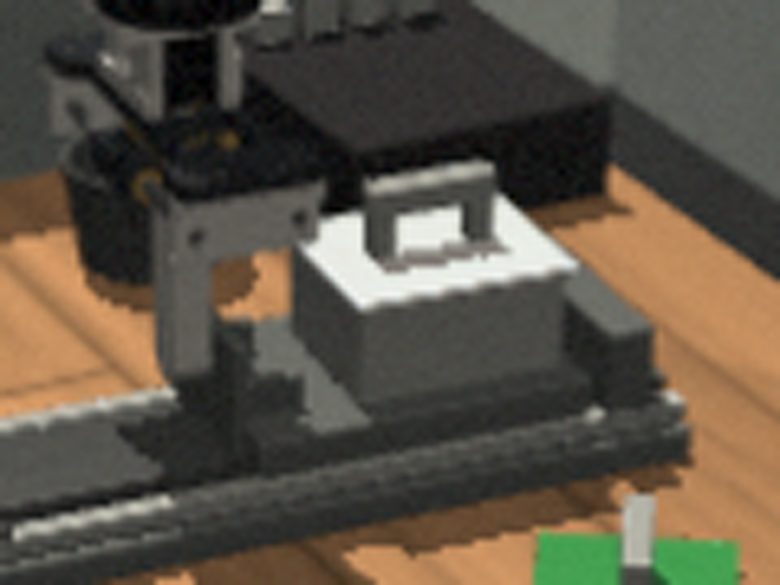

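Nearly home. Small pushes until the force rises.

step_arm(
  steps=[
    {"x": 0.003, "y": 0, "z": 0, "ax": 0, "ay": 0, "az": 0, "claw": 0},
    {"x": 0.003, "y": 0, "z": 0, "ax": 0, "ay": 0, "az": 0, "claw": 0},
  ],
)

```text
time_s: 13.05
ee_pos: [0.5676, 0.1853, 0.0355]
eef_rot: [3.14, 0.013, -0.083]
force: [-52.0, 0.1, 32.8]
grip_width: 0.0007
```

step_arm(
  steps=[
    {"x": 0.003, "y": 0, "z": 0, "ax": 0, "ay": 0, "az": 0, "claw": 0},
    {"x": 0.003, "y": 0, "z": 0, "ax": 0, "ay": 0, "az": 0, "claw": 0},
  ],
)

```text
time_s: 13.22
ee_pos: [0.5666, 0.1853, 0.0357]
eef_rot: [3.137, 0.03, -0.082]
force: [-32.9, -1.2, 18.3]
grip_width: 0.0005
```

step_arm(
  steps=[
    {"x": 0.003, "y": 0, "z": 0, "ax": 0, "ay": 0, "az": 0, "claw": 0},
  ],
)

```text
time_s: 13.3
ee_pos: [0.5661, 0.1852, 0.0358]
eef_rot: [3.135, 0.038, -0.081]
force: [-33.0, -1.0, 18.5]
grip_width: 0.0006
```

The force jumped at x≈0.567, so the slide is against the stop. Backing off.

step_arm(
  steps=[
    {"x": -0.01, "y": 0, "z": 0, "ax": 0, "ay": -2, "az": 0, "claw": 0},
    {"x": -0.02, "y": 0, "z": 0, "ax": 0, "ay": 0, "az": 0, "claw": 0},
    {"x": -0.03, "y": 0, "z": 0, "ax": 0, "ay": 0, "az": 0, "claw": 0},
    {"x": -0.03, "y": 0, "z": -0.02, "ax": 0, "ay": 0, "az": 0, "claw": 0},
    {"x": -0.01, "y": 0, "z": -0.02, "ax": 0, "ay": 0, "az": 0, "claw": 0},
  ],
)

```text
time_s: 13.72
ee_pos: [0.4672, 0.1923, 0.0803]
eef_rot: [3.134, 0.077, -0.083]
force: [0.4, -0.5, 0.7]
grip_width: 0.0005
```

step_arm(
  steps=[
    {"x": -0.02, "y": 0, "z": -0.03, "ax": 0, "ay": 0, "az": 0, "claw": 0},
    {"x": -0.02, "y": 0, "z": -0.03, "ax": 0, "ay": 0, "az": 0, "claw": 0},
    {"x": -0.01, "y": 0, "z": -0.01, "ax": 0, "ay": 0, "az": 0, "claw": 0},
    {"x": 0, "y": 0, "z": 0, "ax": 0, "ay": 0, "az": 0, "claw": 0},
  ],
)

```text
time_s: 14.05
ee_pos: [0.4224, 0.1972, 0.1613]
eef_rot: [3.137, 0.068, -0.082]
force: [0.6, 0.4, 0.8]
grip_width: 0.0003
```

Run:
```python
from h import *
o=ctrl.get_obs(); print(o['time_s'],o['ee_pos'],o['force'],abs(o['joint_vel']).max())
p,d=shot('side','s13'); crop(p,210,120,370,225,5,'s13c'); P=cloud('side',d)
m=np.zeros((480,640),bool); m[145:195,270:345]=1
w=m&(p.min(2)>175)&(P[...,2]>.09)&(P[...,2]<.125); X=P[w]; A=np.c_[X[:,:2],np.ones(len(X))]; c=np.linalg.lstsq(A,X[:,2],rcond=None)[0]
print('side plate',np.median(X[:,2]),'tilt',np.degrees(np.hypot(*c[:2])))
p,d=shot('top','t13'); crop(p,90,110,190,290,3.3,'t13c'); P=cloud('top',d)
m=np.zeros((480,640),bool); m[100:230,100:190]=1
for l,lo,hi,zz,wh in (('bar',.137,.155,.144,0),('plate',.1,.118,.108,170)):
    q=m&(P[...,2]>lo)&(P[...,2]<hi)&(p.min(2)>wh); k,L,st,_=cv2.connectedComponentsWithStats(q.astype(np.uint8)); i=1+np.argmax(st[1:,4]); v,u=np.nonzero(L==i)
    print(l,len(v),np.median(P[L==i][:,2]),cv2.minAreaRect((plane('top',np.c_[u,v],zz)[:,:2]*1000).astype(np.float32)))
```

```text
14.05 [0.42235834 0.19722602 0.16129671] [0.58475425 0.43913469 0.79170924] 0.024455069101505415
side plate 0.10994300397646939 tilt 0.6629366172898613
bar 192 0.14279263442051016 ((689.6300659179688, 172.298828125), (16.367963790893555, 64.68780517578125), 85.5288314819336)
plate 1376 0.10702715601633062 ((690.67822265625, 172.76470947265625), (90.61949920654297, 110.07772827148438), 85.3180923461914)
```

View pics/s13c.png

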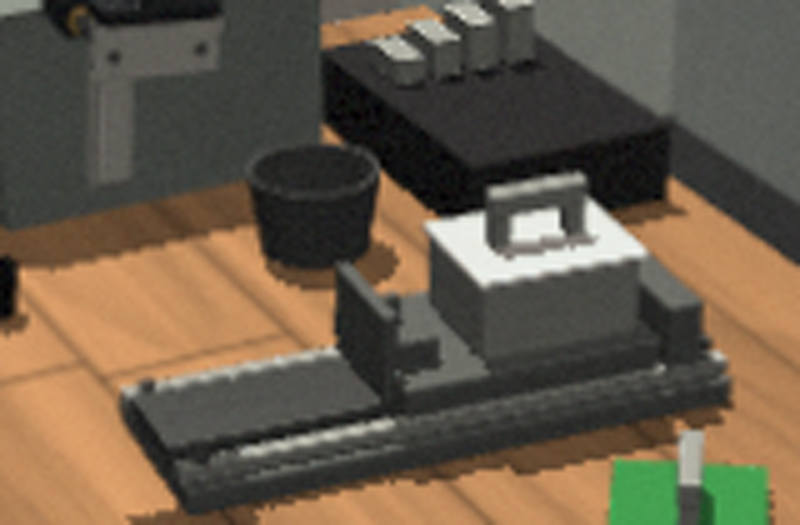

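View pics/t13c.png

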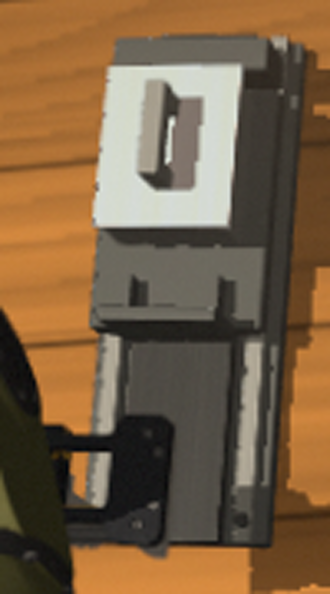

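```bash
python3 -c "
from station import ticket
print(ticket.hand_in())"
```

```text
the job is handed in; nothing more can be done
None
```

The rectangular cover is on the nest with its plug in the mouth, the slide is home against its stop block, and the arm is clear of everything. I handed the job in at about 14.2 s; no verdict is reported.

**Last checks, all after backing off:**
- **Cover:** the plate lies at z ≈ 0.107–0.110 m (0.108 expected) with a tilt of about 0.7°. Its long side is within 1° of the nest's. The handle is about 2 mm off where I put the mouth centre, taking the travel from the cover itself; the rim was hidden.
- **Slide:** it moved about 93 mm, then stopped against the block with a clear rise in force. I saw no gap at the stop, though the cover hides part of that view.
- **Robot:** the force reads about zero, with the fingers roughly 0.1 m from the slide.

**What disagreed or went wrong:**
- **Height reading:** the reported TCP height was about 30 mm lower than the fingertips in the camera pictures. My first grasp closed just above the handle without moving the cover, so I used the camera heights from then on.
- **Push force:** on reaching the stop, the reported force briefly hit about 52 N along x (about 61 N in total) and then held at 33 N. This was through the fingertips. It is under the 120 N wrist limit, but above the 40 N set for the arm and gripper body, which I did not see touch anything.
- **Refused move:** my first move call was rejected for its format, and nothing moved.

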